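Depth-check the slanting blind hole in the vice

ROBOT

A 6-joint arm with a two-finger parallel gripper is mounted at the origin on the work surface. World frame = base frame: x ahead of the robot, y to its left, z up, the work surface at z = 0. Lengths are in m, angles in rad, forces in N, time in s.
With the tool pointing down it reaches from about 0.375 to 0.975 m from the base axis. Payload 3.8 kg.
Tool frame: the origin (TCP) lies midway between the tips of the shut fingers; the grasp point (between the pads) lies 19 mm behind it; z points along the fingers, y is the direction in which the jaws open and shut (so a half turn about z gives the same grasp; the last joint's range is limited). The gripper opens to 85 mm and grips with 20 to 120 N. Pads are 22 mm wide; open, the fingers measure 114 mm over their backs; the gripper's body (76 mm by 85 mm) begins 54 mm behind the grasp point. The pads swing forward as they close: fully open they stand 13 mm farther back than shut.
Start: joints at [1.078, 0.264, 1.604, -0, 1.274, -0.037], TCP at [0.297, 0.606, 0.231] pointing down, gripper open.
Joint ranges: [-2.63, 2.63], [-0.94, 2.18], [0.31, 2.57], [-1.31, 4.45], [0, 2.66], [-2.55, 2.55]. Speed limits (rad/s): [2.57, 2.57, 3.14, 3.14, 3.14, 3.14].

INTERFACE

Orientations are given as a rotation vector (axis times angle).
In Python, from workcell import readout, read_camera, camera_params, bot gives the robot as it stands.
- The arm moves only by the tool apply_moves, never from a script. Its argument "plan" is a list that holds one entry, the list of rows, each a list of 7 numbers: the shift along the tool's x, y, z each as a share of 1000 mm, from -1 to 1, then the turn, a rotation vector about the tool's x, y, z each as a share of pi rad, from -1 to 1, then the gripper command: -1 is fully open, 1 is shut, values between are in proportion. A call has exactly 8 rows; each row is the pose to reach, as a shift and turn from the pose commanded when the call began, along the tool's axes at that moment, turning the shorter way round; what a row does not reach only later rows make up. A row lasts 1/12 s, in which the tool goes at most 41.7 mm and 7.16 degrees, less where a joint would pass 70% of its speed; a pose out of reach is approached as far as the arm can. A call with a number of a shift or a turn outside -1 to 1 is refused whole. A call with a gripper value outside its range is refused whole. The fingers move at their own pace and stop on an object; "force" is the grip in N (left out, the last holds). Time passes only in rows, so rows that repeat a pose let the fingers close, or fill a call up. It gives the time, the measured TCP pose, the force and the opening at its end, in the units of the state.
- readout.read_state(): the state, without advancing time (a new reading comes with each control period).
- read_camera(name): name is "side" or "top" or "wrist"; returns the picture (384x512x3 uint8, red, green, blue); there is no depth.
- camera_params(name): a dict with "fovy" (degrees; the focal length in pixels is half the picture's height over the tangent of half this angle, whatever the lens; pixels are square), "cx", "cy" (the principal point, pixels), "rvec" (rotation vector, rad) and "tvec" (3), from world to camera coordinates, as OpenCV has them; the wrist camera has in their place "hand_eye" (4x4, takes a point from camera to tool coordinates, whose origin is the TCP and whose axes are the flange's). Camera axes: x right, y down, z forward; pixel columns grow to the right and rows downward; lengths in m; the calibration is good to about 2 mm. The wrist camera is an equidistant fisheye: a pixel r from the principal point sees the ray r / f radians off the axis. A picture is of the moment at which its call begins: read the wrist's pose just before it. camera_params takes no time and is no camera call.
- bot.finish_job(): hands the job in, once; it reports no verdict.
The state is a dict: "time": time; "q": joint angles; "joint_vel": joint speeds; "joint_torque": joint torques, N m; "tool_pos": TCP position; "tcp_rot": TCP orientation; "wrist_force": force on the tool from outside, world axes, zero at the start; "torque": the same for the moment, N m; "width": opening from 0.0 (shut) to 1.0 (fully open).
Only numpy, scipy, OpenCV 4.12 (cv2) and the standard library are available. Lean on these libraries where they do the work, as an engineer would, in place of code of your own. Each camera call takes 0.05 s, during which the arm holds its last target.

TASK

Measure the depth of the slanting blind hole in the wooden block in the tilted vice: take the depth gauge from its slot in the tool rack, stand its foot flat on the block's sloping face with the rod in the hole, and push the rod down through the foot until you feel it bottom, without forcing it. Then put the gauge back upright in its slot with the measured depth still showing, so without pushing or pulling the rod any more, and let go. Leave the other things on the bench alone.

Things in the scene. Friction and masses are not known exactly. Their poses are not given: they have to be found in the camera images.
- gauge_grip (a point): Depth gauge (210 g): steel foot, a graduated 8 mm steel rod sliding through it, and a flat-sided aluminium thumb grip on the rod's upper end. This point: centre of the thumb grip, 16 mm thick (its x), 32 mm wide (its y, parallel to the foot), 36 mm tall (its z, up along the rod). The rod's tip is 108 mm below it. The gauge can be carried by this grip alone.
- gauge_foot (a point): Centre of the flat underside of the gauge's foot: a beam 24 mm (x) by 60 mm (y), 10 mm thick, with a 26 mm wide hub reaching 22 mm above the underside, and a small clamp screw sticking out 9 mm on the hub's +x side; z points up along the rod. Same axes as the grip.
- gauge_tip (a point): Centre of the flat lower end of the gauge's rod, 108 mm below the centre of the thumb grip; same axes as the grip.
- gauge_rod (a joint): Reading of the gauge: how far (m) the rod's tip stands out below the foot's underside; 0 = flush, at most 0.060. Friction in the foot holds the rod wherever it is left: it takes about 5 N along the rod to slide it, either way. At the start it stands out 4 to 14 mm.
- bore_mouth (a point): Centre of the mouth of a blind hole, amid the sloping upper face (64 mm in x, 80 mm in y) of a brown hardwood block in a tilted vice. z points out of the hole along its axis, square to the face, 22 to 33 degrees from vertical, roughly towards the robot; y is level. Hole 18 mm wide, flat-bottomed, 24 to 44 mm deep: must be felt. Jaws end 26 mm below the face; nothing above it; nothing gives.
- vise: The grey tilting drill vice, fixed to the bench: base plate 205 by 104 mm (146 mm over the bolting ears), bed hinged at the end near the robot, clamping screw with a tommy bar at the far, raised end. Origin on the bench roughly below the hole; x points to its far end, z up.
- rack_slot (a point): The gauge's place on the plywood rack's top, 85 mm above the bench, z up. A slot 28 mm wide (y -14 to 14 mm) is open to the front (-x, 50 mm away) and ends 28 mm behind this point. The foot lies across the slot (its y along this y), the rod hanging free in it, 73 mm of room below the top. The gauge starts like that, within 8 mm and 0.15 rad of this point.
- tool_rack: The plywood tool rack, 100 mm (x) by 165 mm (y from -105 to 60 mm), 85 mm tall, fixed to the bench; origin on the bench below the slot point, same axes. Three small hex keys stand in it 82 mm to the -y side of the slot, reaching 35 mm above its top.
- controller_center (a point): Bystander: white and grey robot controller box, 72 x 112 x 46 mm; centre.
- wheel_center (a point): Bystander: small black robot wheel lying flat, 56 mm across, 26 mm high; centre.
- screwdriver_grip (a point): Bystander: black-handled screwdriver, 190 mm long, lying on the bench; point on its handle.
There are look-alikes about, which are no part of the job. What is shaped like the part that bears gauge_grip but purple is not meant.

How it is judged:
On the way:
1. the gauge's foot stands flat on the block's sloping face over the hole, with the rod on the bottom of the hole (x of gauge_foot in the frame of bore_mouth between -0.008 and 0.008 m and y of gauge_foot in the frame of bore_mouth between -0.008 and 0.008 m and z of gauge_foot in the frame of bore_mouth between -0.003 and 0.003 m and angle between the z axis of gauge_foot and the z axis of bore_mouth, either way round below 0.08 rad and z of gauge_tip in the frame of bore_bottom between -0.0025 and 0.0015 m), for 0.1 s.
At the end, for the whole second after the job is handed in: The gauge rests upright (4.5 degrees), still and released, across its slot: foot on the rack's top (3 mm), within 12 mm of the slot's middle, 30 mm to the front to 18 mm to the back of its place. It reads the hole's depth within 1.5 mm (bore_bottom, the true depth, is told to nobody) (x of gauge_foot in the frame of rack_slot between -0.03 and 0.018 m and y of gauge_foot in the frame of rack_slot between -0.012 and 0.012 m and z of gauge_foot in the frame of rack_slot between -0.003 and 0.003 m and angle between gauge_foot's own z axis and vertical below 0.08 rad and linear speed of depth_gauge below 0.02 m/s and ((value of joint bore_bottom between 0.024 and 0.025 m and value of joint gauge_rod between 0.0225 and 0.0265 m) or (value of joint bore_bottom between 0.025 and 0.026 m and value of joint gauge_rod between 0.0235 and 0.0275 m) or (value of joint bore_bottom between 0.026 and 0.027 m and value of joint gauge_rod between 0.0245 and 0.0285 m) or (value of joint bore_bottom between 0.027 and 0.028 m and value of joint gauge_rod between 0.0255 and 0.0295 m) or (value of joint bore_bottom between 0.028 and 0.029 m and value of joint gauge_rod between 0.0265 and 0.0305 m) or (value of joint bore_bottom between 0.029 and 0.03 m and value of joint gauge_rod between 0.0275 and 0.0315 m) or (value of joint bore_bottom between 0.03 and 0.031 m and value of joint gauge_rod between 0.0285 and 0.0325 m) or (value of joint bore_bottom between 0.031 and 0.032 m and value of joint gauge_rod between 0.0295 and 0.0335 m) or (value of joint bore_bottom between 0.032 and 0.033 m and value of joint gauge_rod between 0.0305 and 0.0345 m) or (value of joint bore_bottom between 0.033 and 0.034 m and value of joint gauge_rod between 0.0315 and 0.0355 m) or (value of joint bore_bottom between 0.034 and 0.035 m and value of joint gauge_rod between 0.0325 and 0.0365 m) or (value of joint bore_bottom between 0.035 and 0.036 m and value of joint gauge_rod between 0.0335 and 0.0375 m) or (value of joint bore_bottom between 0.036 and 0.037 m and value of joint gauge_rod between 0.0345 and 0.0385 m) or (value of joint bore_bottom between 0.037 and 0.038 m and value of joint gauge_rod between 0.0355 and 0.0395 m) or (value of joint bore_bottom between 0.038 and 0.039 m and value of joint gauge_rod between 0.0365 and 0.0405 m) or (value of joint bore_bottom between 0.039 and 0.04 m and value of joint gauge_rod between 0.0375 and 0.0415 m) or (value of joint bore_bottom between 0.04 and 0.041 m and value of joint gauge_rod between 0.0385 and 0.0425 m) or (value of joint bore_bottom between 0.041 and 0.042 m and value of joint gauge_rod between 0.0395 and 0.0435 m) or (value of joint bore_bottom between 0.042 and 0.043 m and value of joint gauge_rod between 0.0405 and 0.0445 m) or (value of joint bore_bottom between 0.043 and 0.044 m and value of joint gauge_rod between 0.0415 and 0.0455 m))); the robot touches nothing.
It fails at once if the gauge is forced: pressed on the block with more than 60 N (contact force between depth_gauge and vise above 60 N).
It fails at once if the controller is moved by more than 30 mm (distance of controller_center from where it was at the start of the episode above 0.03 m).
It fails at once if the wheel is moved by more than 30 mm (distance of wheel_center from where it was at the start of the episode above 0.03 m).
It fails at once if the screwdriver is moved by more than 30 mm (distance of screwdriver_grip from where it was at the start of the episode above 0.03 m).
It also fails if it takes over 51 s, if anything falls off the work surface, if the arm or the gripper's body presses on something with over 40 N, if the wrist force passes 120 N, or if a joint passes its speed limit or range.

## Working session

There is one attempt and no reset: what is moved stays moved. The work goes in short steps, Python scripts to look and compute and a tool call to move; the robot and the scene stay as the last step left them, time stands still between calls to the robot, and variables do not carry over. Pictures are saved under pics/ and viewed, and the job is handed in when it is done.

Besides the shell and the picture viewer there is one more tool, called after "Emit:" by a JSON object that holds its "method" and its "body", one argument or row to a line. apply_moves: Moves the arm, as the interface text tells. Shift numbers are shares of 1000 mm and turn numbers shares of pi rad, none past 1 either way. Its arguments: {"type":"object","properties":{"plan":{"type":"array","items":{"type":"array","items":{"type":"array","items":{"type":"number","minimum":-1,"maximum":1}}}},"force":{"type":"number"}},"required":["plan"]}

```bash
ls; mkdir -p pics
python3 - <<'E'
from workcell import readout, read_camera, camera_params, bot
import cv2
print(readout.read_state())
for n in ["side","top","wrist"]:
    print(n,camera_params(n))
    im=read_camera(n); cv2.imwrite(f"pics/{n}0.png",im[:,:,::-1])
E
```

```text
pics
{'time': 0.0, 'q': array([ 1.07807582e+00,  2.64752420e-01,  1.60536296e+00,  1.12370087e-05,
        1.27373715e+00, -3.68998598e-02]), 'joint_vel': array([-0.00019383,  0.00049272,  0.00073177,  0.00049376, -0.00111157,
        0.00109479]), 'joint_torque': array([-8.05907221e-04, -5.15100074e+01, -3.67320728e+01, -6.59866078e-05,
        1.27028039e-02,  8.08680824e-06]), 'tool_pos': array([0.29678344, 0.60543279, 0.22996851]), 'tcp_rot': array([-0.70968756, -3.05976391,  0.003421  ]), 'wrist_force': array([ 0.44211997, -0.39814581,  0.54143953]), 'torque': array([-0.00584048, -0.02742335, -0.11126607]), 'width': 0.9969087250269436}
side {'fovy': 51.49616033172146, 'cx': 254.33673941674678, 'cy': 193.06132451949534, 'rvec': array([ 0.34126323, -2.55757139,  1.51027563]), 'tvec': array([0.49270035, 0.18477306, 1.25422483])}
top {'fovy': 46.152123277175995, 'cx': 254.1505380490236, 'cy': 191.84305750191038, 'rvec': array([ 2.12289624, -2.14847439,  0.16071796]), 'tvec': array([-0.03831618,  0.547119  ,  1.39646368])}
wrist {'fovy': 65.70646984690485, 'cx': 255.91955362111221, 'cy': 195.97933439806403, 'hand_eye': array([[ 5.67571584e-05, -9.53310516e-01, -3.01991816e-01,
         7.72158653e-02],
       [ 9.99998881e-01, -3.97245619e-04,  1.44194477e-03,
         1.04159026e-03],
       [-1.49458604e-03, -3.01991561e-01,  9.53309427e-01,
        -1.41747426e-01],
       [ 0.00000000e+00,  0.00000000e+00,  0.00000000e+00,
         1.00000000e+00]])}
```

View pics/side0.png

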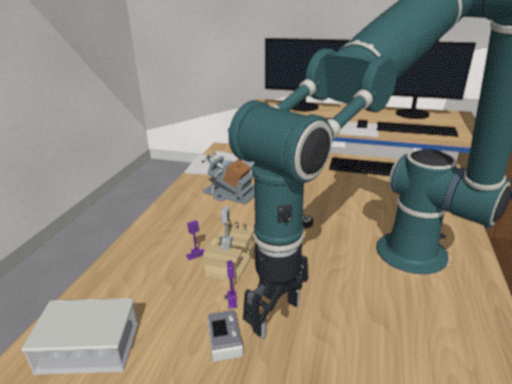

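View pics/top0.png

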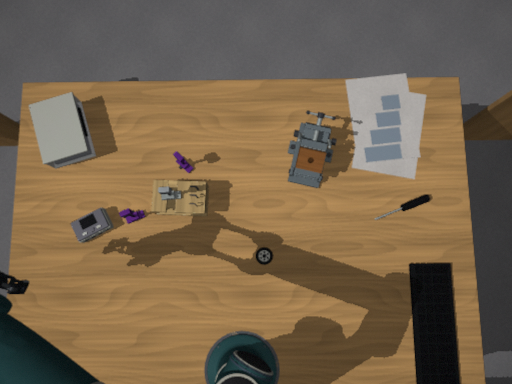

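View pics/wrist0.png

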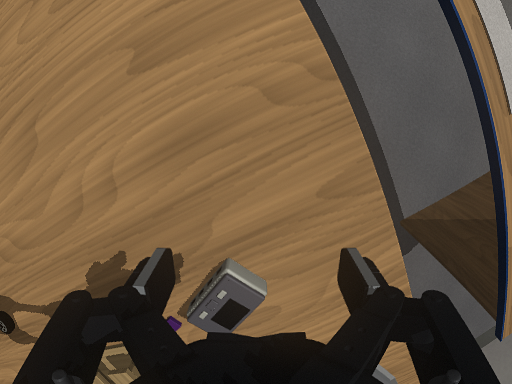

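Three gauge-shaped things show in the top view: a grey one in the plywood rack at about (172,192), a purple one at (183,161) and a purple one at (132,215). The grey one in the rack fits the description. Next I'll check it in a close crop.

```bash
cat > h.py <<'E'
import numpy as np, cv2
from scipy.spatial.transform import Rotation as R
from workcell import readout, read_camera, camera_params, bot
P={n:camera_params(n) for n in ["side","top","wrist"]}
def f(n): return 192/np.tan(np.radians(P[n]["fovy"])/2)
def tcp(s=None):
    s=s or readout.read_state(); T=np.eye(4); T[:3,:3]=R.from_rotvec(s["tcp_rot"]).as_matrix(); T[:3,3]=s["tool_pos"]; return T
def camT(n,Tt=None):  # camera->world
    if n=="wrist": return Tt@P[n]["hand_eye"]
    T=np.eye(4); Rm=R.from_rotvec(P[n]["rvec"]).as_matrix(); T[:3,:3]=Rm.T; T[:3,3]=-Rm.T@P[n]["tvec"]; return T
def ray(n,u,v,Tt=None):
    T=camT(n,Tt); x=(u-P[n]["cx"])/f(n); y=(v-P[n]["cy"])/f(n)
    if n=="wrist":
        r=np.hypot(x,y); d=np.array([np.sin(r)*x/max(r,1e-9),np.sin(r)*y/max(r,1e-9),np.cos(r)])
    else: d=np.array([x,y,1.])
    d=T[:3,:3]@d; return T[:3,3],d/np.linalg.norm(d)
def onz(n,u,v,z,Tt=None):
    o,d=ray(n,u,v,Tt); return o+d*(z-o[2])/d[2]
def onplane(n,u,v,p0,nn,Tt=None):
    o,d=ray(n,u,v,Tt); return o+d*((p0-o)@nn)/(d@nn)
def proj(n,p,Tt=None):
    T=np.linalg.inv(camT(n,Tt)); c=T[:3,:3]@np.asarray(p)+T[:3,3]
    if n=="wrist":
        rr=np.hypot(c[0],c[1]); th=np.arctan2(rr,c[2]); k=th*f(n)/max(rr,1e-9); return np.array([c[0]*k+P[n]["cx"],c[1]*k+P[n]["cy"]])
    return np.array([c[0]/c[2],c[1]/c[2]])*f(n)+[P[n]["cx"],P[n]["cy"]]
def tri(*rs):
    A=np.zeros((3,3));b=np.zeros(3)
    for o,d in rs:
        M=np.eye(3)-np.outer(d,d);A+=M;b+=M@o
    p=np.linalg.solve(A,b); return p,[np.linalg.norm((np.eye(3)-np.outer(d,d))@(p-o)) for o,d in rs]
def crop(im,x,y,w,h,k,name):
    cv2.imwrite("pics/"+name,cv2.resize(im[y:y+h,x:x+w,::-1],None,fx=k,fy=k,interpolation=cv2.INTER_CUBIC))
E
python3 - <<'E'
from h import *
t=cv2.imread("pics/top0.png")[:,:,::-1]; s=cv2.imread("pics/side0.png")[:,:,::-1]
crop(t,110,140,110,90,7,"c1.png"); crop(t,270,90,80,110,6,"c2.png"); crop(s,180,140,100,150,4,"c3.png")
for c in [(154,180),(207,180),(207,214),(154,214)]: print(c,onz("top",*c,.085))
print(onz("top",311,160,.09),onz("top",172,192,.12),onz("top",264,256,.02),onz("top",90,225,.03))
E
```

```text
(154, 180) [0.58130663 0.26680399 0.085     ]
(207, 180) [0.57917339 0.10134381 0.085     ]
(207, 214) [0.4727148  0.10079521 0.085     ]
(154, 214) [0.47471483 0.2642803  0.085     ]
[ 0.63751898 -0.22371577  0.09      ] [0.53704302 0.20320661 0.12      ] [ 0.34373698 -0.07363811  0.02      ] [0.44803868 0.48110248 0.03      ]
```

View pics/c1.png

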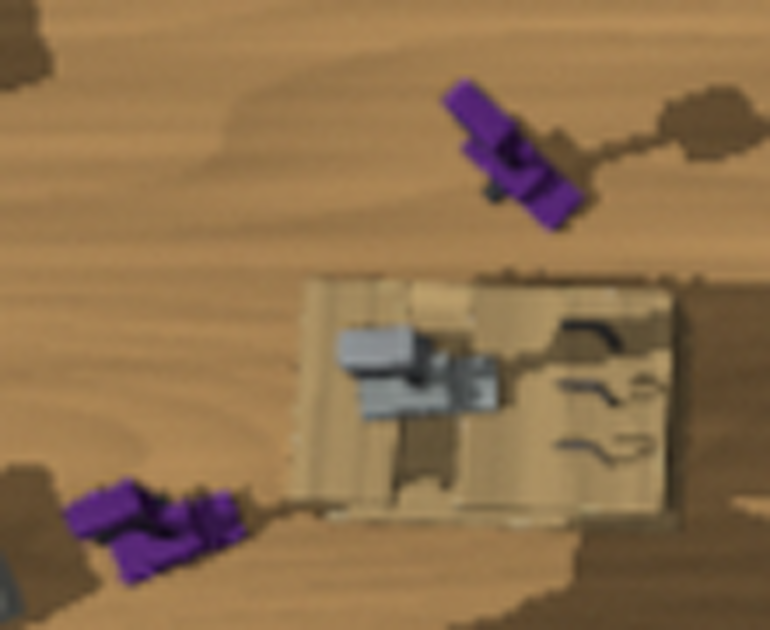

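View pics/c2.png

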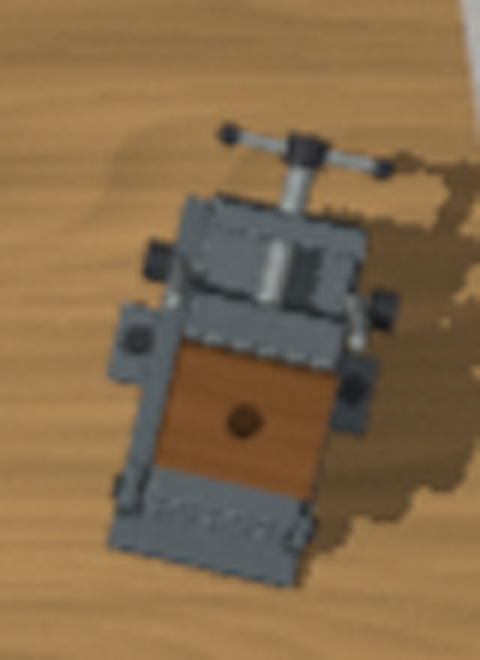

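View pics/c3.png

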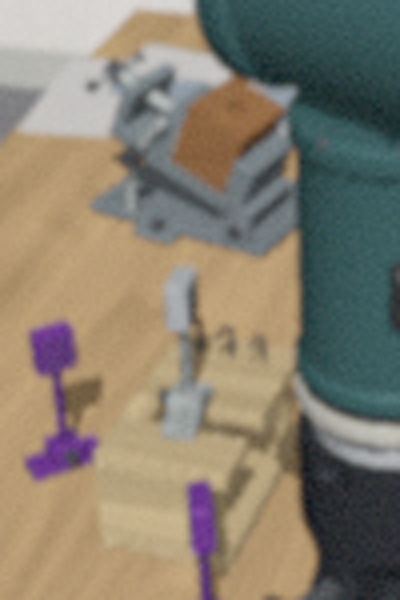

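```bash
cat >> h.py <<'E'
def goal(pos,xdir,zdir):
    z=np.array(zdir,float);z/=np.linalg.norm(z);x=np.array(xdir,float);x-=z*(x@z);x/=np.linalg.norm(x)
    T=np.eye(4);T[:3,0]=x;T[:3,1]=np.cross(z,x);T[:3,2]=z;T[:3,3]=pos;return T
def rel(Tg,Tc=None):
    Tc=tcp() if Tc is None else Tc
    D=np.linalg.inv(Tc)@Tg
    return np.round(D[:3,3],4).tolist(),np.round(R.from_matrix(D[:3,:3]).as_rotvec()/np.pi,4).tolist()
E
python3 - <<'E'
from h import *
print(rel(goal([.50,.26,.33],[0,1,0],[0,0,-1])))
E
```

```text
([-0.3345, -0.2211, -0.0994], [-0.0005, 0.0003, 0.3549])
```

Emit:
{"method": "apply_moves", "body": {
  "plan": [
    [[-0.3345,-0.2211,-0.0994,0,0,0.355,-1],[-0.3345,-0.2211,-0.0994,0,0,0.355,-1],[-0.3345,-0.2211,-0.0994,0,0,0.355,-1],[-0.3345,-0.2211,-0.0994,0,0,0.355,-1],[-0.3345,-0.2211,-0.0994,0,0,0.355,-1],[-0.3345,-0.2211,-0.0994,0,0,0.355,-1],[-0.3345,-0.2211,-0.0994,0,0,0.355,-1],[-0.3345,-0.2211,-0.0994,0,0,0.355,-1]]
  ]
}}

```text
time: 0.82
tool_pos: [0.4613, 0.3252, 0.3117]
tcp_rot: [-2.097, -2.339, 0.0]
wrist_force: [0.4, -0.2, -1.1]
width: 1.0
```

Run:
```python
from h import *
print(readout.read_state()["time"],tcp().round(3).tolist(), rel(goal([.50,.26,.33],[0,1,0],[0,0,-1])))
```

```text
0.8167 [[-0.109, 0.994, -0.0, 0.461], [0.994, 0.109, -0.0, 0.325], [-0.0, -0.0, -1.0, 0.312], [0.0, 0.0, 0.0, 1.0]] ([-0.069, 0.0314, -0.0183], [-0.0001, 0.0, 0.0347])
```

Emit:
{"method": "apply_moves", "body": {
  "plan": [
    [[-0.069,0.0314,-0.0183,0,0,0.035,-1],[-0.069,0.0314,-0.0183,0,0,0.035,-1],[-0.069,0.0314,-0.0183,0,0,0.035,-1],[-0.069,0.0314,-0.0183,0,0,0.035,-1],[-0.069,0.0314,-0.0183,0,0,0.035,-1],[-0.069,0.0314,-0.0183,0,0,0.035,-1],[-0.069,0.0314,-0.0183,0,0,0.035,-1],[-0.069,0.0314,-0.0183,0,0,0.035,-1]]
  ]
}}

```text
time: 1.48
tool_pos: [0.4992, 0.2632, 0.3292]
tcp_rot: [-2.213, -2.229, 0.001]
wrist_force: [-0.2, 0.3, -0.1]
width: 1.0
```

Run:
```python
from h import *
T=tcp(); np.save("Tw1.npy",T); im=read_camera("wrist"); cv2.imwrite("pics/w1.png",im[:,:,::-1]); print(T.round(4).tolist())
ims=read_camera("side"); cv2.imwrite("pics/side1.png",ims[:,:,::-1]); crop(ims,180,140,100,150,4,"c4.png")
```

```text
[[-0.0072, 1.0, -0.001, 0.4992], [1.0, 0.0072, -0.0003, 0.2632], [-0.0003, -0.001, -1.0, 0.3292], [0.0, 0.0, 0.0, 1.0]]
```

View pics/w1.png

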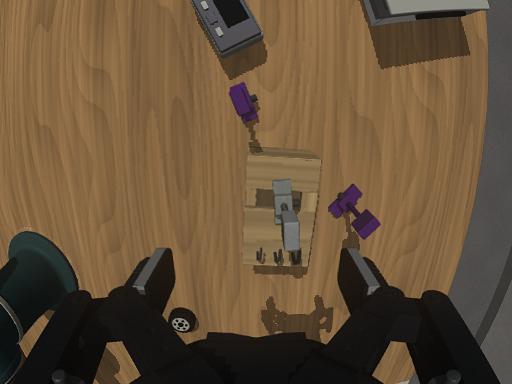

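View pics/c4.png

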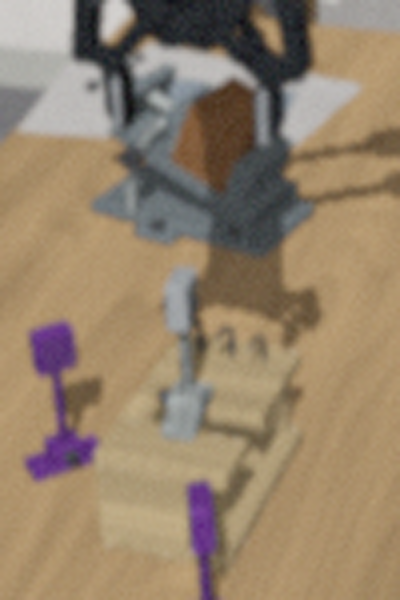

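Run:
```python
from h import *
im=cv2.imread("pics/w1.png")[:,:,::-1]
crop(im,235,140,100,135,5,"c5.png")
```

```text
(no output)
```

View pics/c5.png

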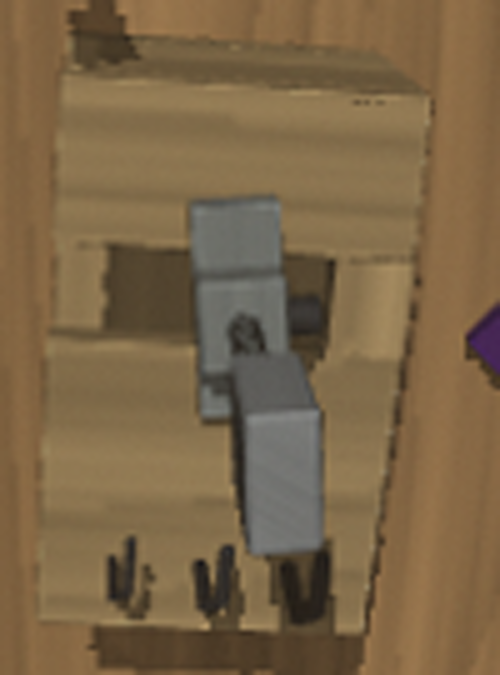

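Run:
```python
from h import *
T=np.load("Tw1.npy")
g=lambda c,z: onz("wrist",c[0]/5+235,c[1]/5+140,z,T)
r=np.array([g(c,.085) for c in [(66,72),(430,95),(366,632),(40,617)]]); print("rack",r.round(4).tolist(),[np.linalg.norm(r[i]-r[i-1]).round(4) for i in range(4)])
s=np.array([g(c,.085) for c in [(52,247),(333,260),(325,362),(48,330)]]); print("slot",s.round(4).tolist())
f0=np.array([g(c,.095) for c in [(190,203),(279,197),(203,420),(227,420)]]);print("foot",f0.round(4).tolist(),np.linalg.norm(f0[0]-f0[1]))
for z in [.197,.202,.207]:
    q=np.array([g(c,z) for c in [(248,412),(320,407),(322,552),(250,555)]]);print("grip",z,q.mean(0).round(4),q.round(4).tolist(),[np.linalg.norm(q[i]-q[i-1]).round(4) for i in range(4)])
```

```text
rack [[0.4894, 0.2767, 0.085], [0.5865, 0.2721, 0.085], [0.5801, 0.108, 0.085], [0.4814, 0.1137, 0.085]] [np.float64(0.1632), np.float64(0.0973), np.float64(0.1642), np.float64(0.0989)]
slot [[0.4856, 0.2288, 0.085], [0.5623, 0.2257, 0.085], [0.5617, 0.196, 0.085], [0.4844, 0.205, 0.085]]
foot [[0.5221, 0.244, 0.095], [0.5454, 0.2458, 0.095], [0.5272, 0.1826, 0.095], [0.5338, 0.1826, 0.095]] 0.023432100471581802
grip 0.197 [0.537  0.2117 0.197 ] [[0.5287, 0.2275, 0.197], [0.5432, 0.2286, 0.197], [0.5457, 0.1956, 0.197], [0.5305, 0.1951, 0.197]] [np.float64(0.0325), np.float64(0.0145), np.float64(0.033), np.float64(0.0152)]
grip 0.202 [0.5363 0.2141 0.202 ] [[0.5281, 0.2296, 0.202], [0.5424, 0.2306, 0.202], [0.5449, 0.1983, 0.202], [0.53, 0.1977, 0.202]] [np.float64(0.0319), np.float64(0.0143), np.float64(0.0324), np.float64(0.0149)]
grip 0.207 [0.5357 0.2164 0.207 ] [[0.5276, 0.2316, 0.207], [0.5416, 0.2327, 0.207], [0.544, 0.201, 0.207], [0.5294, 0.2004, 0.207]] [np.float64(0.0313), np.float64(0.014), np.float64(0.0318), np.float64(0.0146)]
```

Run:
```python
from h import *
T=np.load("Tw1.npy"); s=readout.read_state(); print(s["time"],s["tool_pos"],s["joint_vel"].round(4))
im=read_camera("top"); crop(im,110,140,110,90,7,"c6.png"); T2=tcp(); w=read_camera("wrist"); cv2.imwrite("pics/w2.png",w[:,:,::-1]); np.save("Tw2.npy",T2)
crop(w,235,140,100,135,5,"c7.png"); print(T2[:3,3], abs(w.astype(int)-cv2.imread("pics/w1.png")[:,:,::-1]).mean())
print("wheel",onz("top",264,256,.026),onz("wrist",181,320,.026,T))
print("grip",onz("top",110+376/7,140+350/7,.202))
print("purple foot far: top",onz("top",110+525/7,140+185/7,.01))
```

```text
1.5833 [0.49942958 0.26300709 0.32941435] [-0.006  -0.0024 -0.0026 -0.0007 -0.0007 -0.0016]
[0.49956482 0.26285986 0.32950779] 1.7353295220269098
wheel [ 0.34363964 -0.07355847  0.026     ] [ 0.35252787 -0.05950464  0.026     ]
grip [0.52988572 0.21119527 0.202     ]
purple foot far: top [0.6397667  0.18277037 0.01      ]
```

View pics/c6.png

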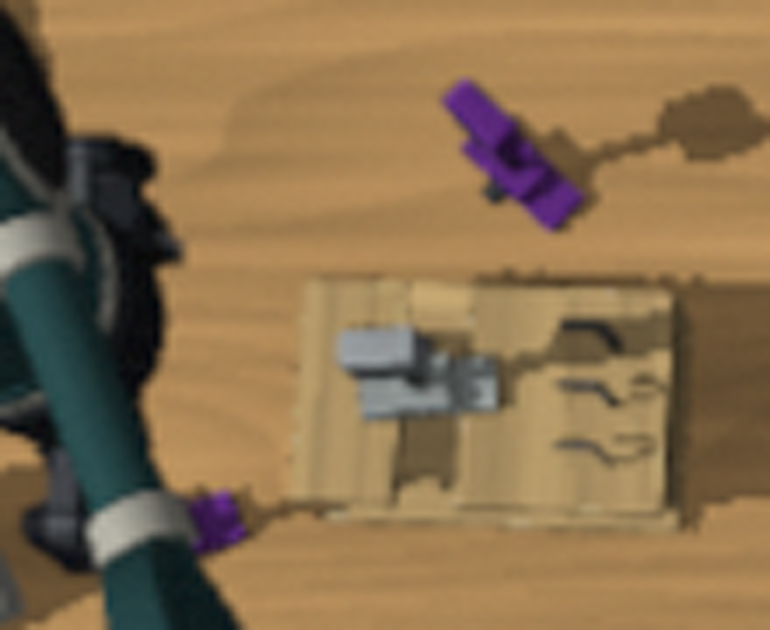

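View pics/c7.png

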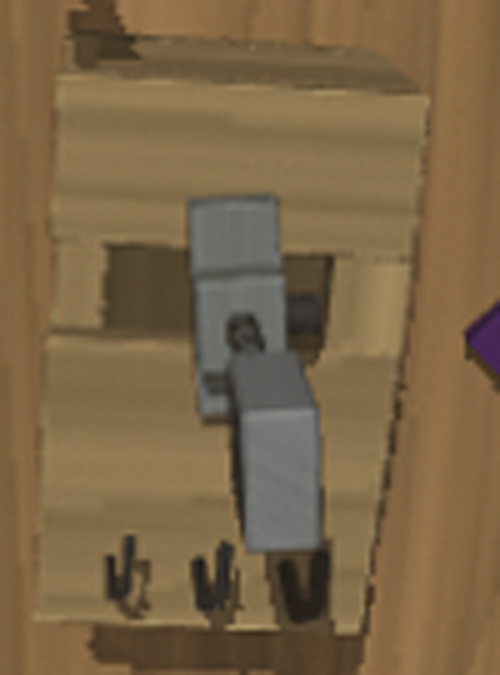

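Run:
```python
from h import *
T=tcp()
for y in [-.0425,.0425]:
    p=T@np.array([0,y,-.013,1]); print(proj("wrist",p[:3],T),proj("side",p[:3]),proj("top",p[:3]))
for y in [-.0425,.0425]:
  for x in [-.011,.011]:
    p=T@np.array([x,y,-.013,1]); print(x,y,proj("wrist",p[:3],T))
print("base",proj("top",[0,0,0]),proj("side",[0,0,0]),camT("top")[:3,3],camT("side")[:3,3])
s=cv2.imread("pics/side1.png")[:,:,::-1]; crop(s,160,60,200,150,4,"c8.png")
w=cv2.imread("pics/w2.png")[:,:,::-1]; crop(w,110,230,300,120,2.6,"c9.png")
```

```text
[172.09843813 265.59598612] [244.80315659 173.99587458] [131.15722233 209.79198593]
[337.10825319 265.73674044] [212.37785775 170.50389911] [132.01045664 176.55236317]
-0.011 -0.0425 [174.71767087 283.12843099]
0.011 -0.0425 [169.52791304 246.76292748]
-0.011 0.0425 [334.55986579 283.28936259]
0.011 0.0425 [339.61023344 246.87699937]
base [241.78534329 368.40639995] [410.71995716 251.70834009] [ 0.32029793 -0.05446282  1.46470515] [0.18991986 1.10317447 0.77260027]
```

View pics/c8.png

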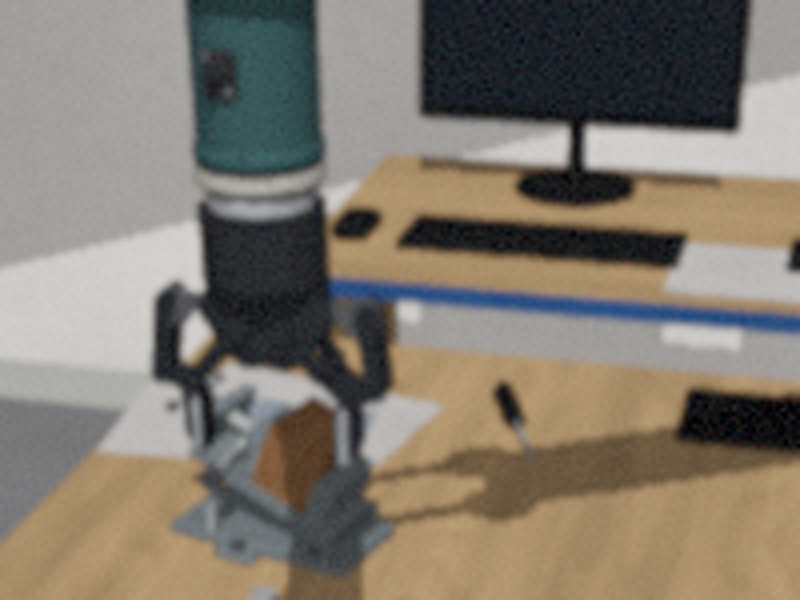

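View pics/c9.png

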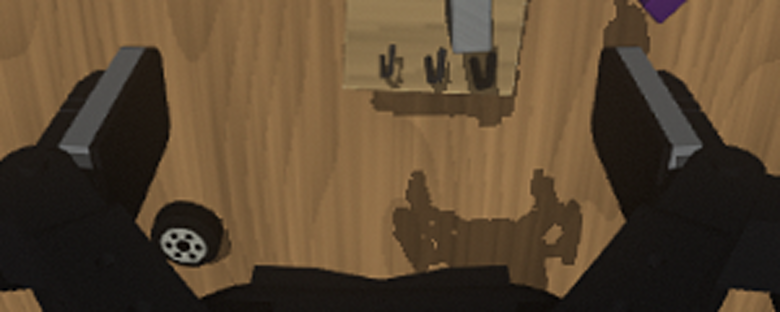

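Run:
```python
from h import *
T=np.load("Tw2.npy")
s=ray("side",180+181/4,140+275/4); t=ray("top",110+376/7,140+348/7); w=ray("wrist",235+282/5,140+480/5,T)
for a in [(s,t),(s,w),(t,w),(s,t,w)]: print(tri(*a))
# foot centre underside-ish ; foot/hub
p,_=tri(s,t)
# rack corner back-left top
s=ray("side",180+99/4,140+450/4);
for nm,q in {"rackFL":[.489,.277,.085],"rackBL":[.5865,.272,.085],"rackBR":[.58,.108,.085],"rackFR":[.4814,.1137,.085]}.items(): print(nm,proj("side",q),proj("top",q))
for nm,c in {"BL":(303,280),"BR":(672,288),"FR":(662,512),"FL":(293,500)}.items():
    q=onz("top",110+c[0]/7,140+c[1]/7,.085); print(nm,q,proj("side",q))
s=cv2.imread("pics/side1.png")[:,:,::-1]; crop(s,190,195,80,100,6,"c10.png")
```

```text
(array([0.53205996, 0.21161627, 0.20185081]), [np.float64(0.0013464300765558383), np.float64(0.0013464300765558923)])
(array([0.53442369, 0.21390655, 0.20285357]), [np.float64(0.001727080022007089), np.float64(0.0017270800220071188)])
(array([0.53415903, 0.21221487, 0.19706421]), [np.float64(0.0025942986822282544), np.float64(0.002594298682228097)])
(array([0.53355344, 0.2122959 , 0.20109644]), [np.float64(0.0010751003115854006), np.float64(0.0027704247942833106), np.float64(0.0030577409311452744)])
rackFL [234.70905111 258.94365502] [149.99568003 209.4449289 ]
rackBL [202.53588739 252.42940367] [152.37715578 178.38481807]
rackBR [224.07723469 222.15373791] [204.86720268 179.76624413]
rackFR [253.46453396 227.43327968] [202.83080124 211.24644923]
BL [0.58133541 0.26903622 0.085     ] [204.62884524 252.09110485]
BR [0.57559336 0.10444265 0.085     ] [225.75978198 221.75072413]
FR [0.47545914 0.10829513 0.085     ] [255.77550305 226.76116169]
FL [0.48276874 0.27109191 0.085     ] [237.51257475 258.0069855 ]
```

View pics/c10.png

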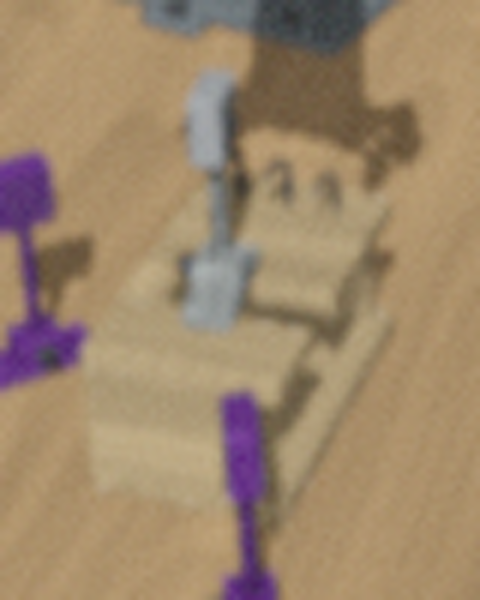

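Run:
```python
from h import *
print(rel(goal([.61,-.17,.30],[0.2,1,0],[0,0,-1])))
```

```text
([-0.4334, 0.1076, 0.0297], [-0.0001, 0.0, 0.0648])
```

Emit:
{"method": "apply_moves", "body": {
  "plan": [
    [[-0.433,0.108,0.0297,0,0,0.065,-1],[-0.433,0.108,0.0297,0,0,0.065,-1],[-0.433,0.108,0.0297,0,0,0.065,-1],[-0.433,0.108,0.0297,0,0,0.065,-1],[-0.433,0.108,0.0297,0,0,0.065,-1],[-0.433,0.108,0.0297,0,0,0.065,-1],[-0.433,0.108,0.0297,0,0,0.065,-1],[-0.433,0.108,0.0297,0,0,0.065,-1]]
  ]
}}

```text
time: 2.35
tool_pos: [0.5824, -0.062, 0.3077]
tcp_rot: [2.431, 1.99, 0.001]
wrist_force: [0.8, 0.7, 0.5]
width: 0.996
```

Run:
```python
from h import *
print(rel(goal([.61,-.17,.30],[0.2,1,0],[0,0,-1])))
```

```text
([-0.1004, 0.0484, 0.0078], [0.0002, -0.0, -0.0005])
```

Emit:
{"method": "apply_moves", "body": {
  "plan": [
    [[-0.1,0.048,0.008,0,0,0,-1],[-0.1,0.048,0.008,0,0,0,-1],[-0.1,0.048,0.008,0,0,0,-1],[-0.1,0.048,0.008,0,0,0,-1],[-0.1,0.048,0.008,0,0,0,-1],[-0.1,0.048,0.008,0,0,0,-1],[-0.1,0.048,0.008,0,0,0,-1],[-0.1,0.048,0.008,0,0,0,-1]]
  ]
}}

```text
time: 3.02
tool_pos: [0.6094, -0.1662, 0.3]
tcp_rot: [2.429, 1.992, 0.001]
wrist_force: [0.3, -0.0, 1.0]
width: 0.997
```

Run:
```python
from h import *
T=tcp(); np.save("Tw3.npy",T); im=read_camera("wrist"); cv2.imwrite("pics/w3.png",im[:,:,::-1]); print(T.round(4).tolist())
print(proj("wrist",[.638,-.224,.09],T)); 
u,v=proj("wrist",[.638,-.224,.09],T).astype(int); crop(im,u-70,v-65,140,120,5,"c11.png"); print(u-70,v-65)
```

```text
[[0.1961, 0.9806, 0.0005, 0.6094], [0.9806, -0.1961, 0.0002, -0.1662], [0.0002, 0.0004, -1.0, 0.3], [0.0, 0.0, 0.0, 1.0]]
[286.64561622 209.87164387]
216 144
```

View pics/c11.png

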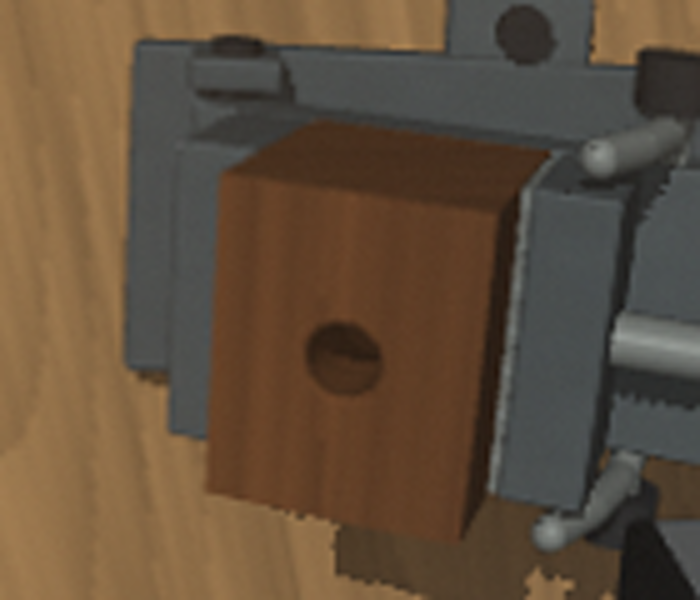

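View pics/w3.png

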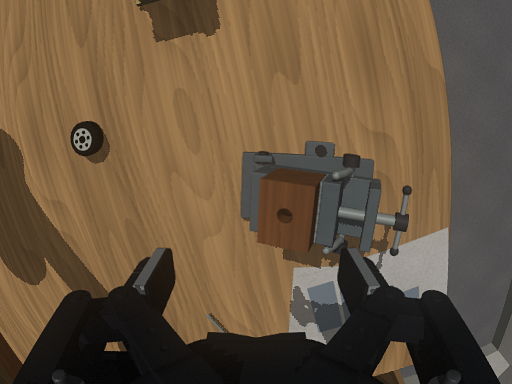

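```bash
cat > pnp.py <<'E'
from h import *
def pnp(pts,T,hole=True):
    pts=(np.array(pts,float))
    obj=np.array([[-.032,.04,0],[.032,.04,0],[.032,-.04,0],[-.032,-.04,0],[0,0,0]])[:len(pts)]
    n=[]
    Tc=camT("wrist",T)
    for u,v in pts:
        _,d=ray("wrist",u,v,T); c=Tc[:3,:3].T@d; n.append(c[:2]/c[2])
    n=np.array(n)
    out=[]
    ok,rv,tv,err=cv2.solvePnPGeneric(obj,n,np.eye(3),None,flags=cv2.SOLVEPNP_IPPE)
    for r,t,e in zip(rv,tv,err):
        Rw=Tc[:3,:3]@R.from_rotvec(r.ravel()).as_matrix(); p=Tc[:3,:3]@t.ravel()+Tc[:3,3]
        out.append((p,Rw,e.item()*f("wrist")))
    return out
E
python3 - <<'E'
from pnp import *
T=np.load("Tw3.npy")
c=np.array([(223,175),(502,213),(463,541),(207,490),(345,359)])
px=(c+.5)/5-.5+[216,144]
for p,Rw,e in pnp(px,T): print("pos",p.round(4),"z",Rw[:,2].round(3),"tilt",np.degrees(np.arccos(Rw[2,2])),"y",Rw[:,1].round(3),"err px",e)
t=ray("top",(243.5)/6-.5+270,422.5/6-.5+90); w=ray("wrist",*px[4],T)
print(tri(t,w))
s=cv2.imread("pics/side0.png")[:,:,::-1]
for p,Rw,e in pnp(px,T):
    print([proj("side",p+Rw@o).round(1).tolist() for o in np.array([[-.032,.04,0],[.032,.04,0],[.032,-.04,0],[-.032,-.04,0],[0,0,0]])],proj("top",p))
crop(s,195,145,70,70,8,"c12.png")
E
```

```text
pos [ 0.6334 -0.2172  0.1254] z [-0.336  0.069  0.939] tilt 20.07391504009982 y [0.238 0.971 0.014] err px 0.17125502386634442
pos [ 0.635  -0.2144  0.1266] z [0.293 0.607 0.738] tilt 42.4235230804173 y [ 0.256  0.694 -0.673] err px 1.8478800877811032
(array([ 0.63233461, -0.21822634,  0.1190493 ]), [np.float64(0.001455174021555628), np.float64(0.001455174021555745)])
[[240.0, 174.9], [226.3, 166.4], [237.4, 159.1], [250.7, 167.2], [238.7, 166.8]] [310.24127468 158.69740315]
[[239.9, 177.8], [227.3, 174.0], [236.3, 156.1], [249.0, 159.4], [238.1, 166.8]] [309.35149378 158.11651674]
```

View pics/c12.png

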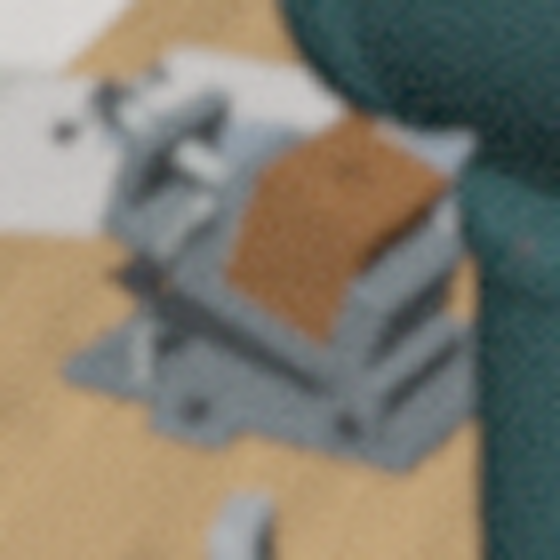

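Run:
```python
from h import *
print(rel(goal([.75,-.19,.28],[0.2,1,0],[0,0,-1])))
```

```text
([0.0042, 0.1425, 0.0201], [0.0002, -0.0, 0.0])
```

Emit:
{"method": "apply_moves", "body": {
  "plan": [
    [[0.004,0.142,0.02,0,0,0,-1],[0.004,0.142,0.02,0,0,0,-1],[0.004,0.142,0.02,0,0,0,-1],[0.004,0.142,0.02,0,0,0,-1],[0.004,0.142,0.02,0,0,0,-1],[0.004,0.142,0.02,0,0,0,-1],[0.004,0.142,0.02,0,0,0,-1],[0.004,0.142,0.02,0,0,0,-1]]
  ]
}}

```text
time: 3.73
tool_pos: [0.7487, -0.1912, 0.2808]
tcp_rot: [2.43, 1.99, 0.001]
wrist_force: [0.3, -0.2, 0.8]
width: 1.002
```

Run:
```python
from h import *
T=tcp(); np.save("Tw4.npy",T); im=read_camera("wrist"); cv2.imwrite("pics/w4.png",im[:,:,::-1]); print(T.round(4).tolist())
u,v=proj("wrist",[.633,-.217,.125],T).astype(int); crop(im,u-50,v-50,100,100,6,"c13.png"); print(u-50,v-50)
```

```text
[[0.1974, 0.9803, 0.0007, 0.7487], [0.9803, -0.1973, -0.0002, -0.1912], [-0.0001, 0.0007, -1.0, 0.2808], [0.0, 0.0, 0.0, 1.0]]
109 173
```

View pics/c13.png

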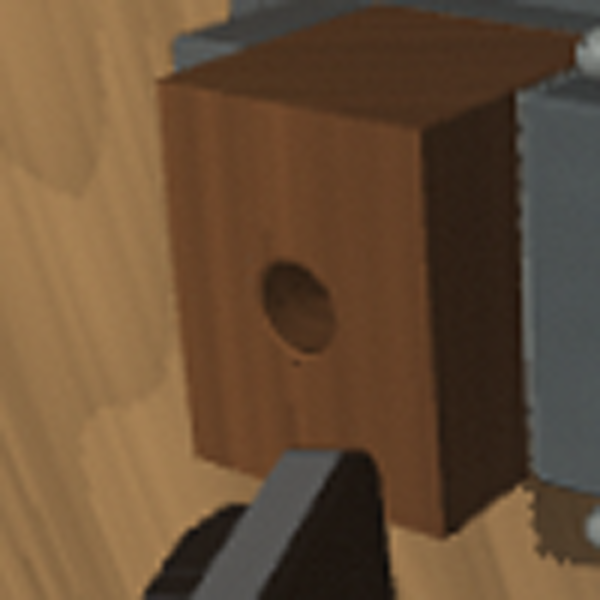

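Close view of the block: face corners at A(161,82), B(421,128), C(443,539), D(195,456) and the hole at (298,307), all in crop pixels. I'll solve both views together.

Run:
```python
from pnp import *
T3=np.load("Tw3.npy");T4=np.load("Tw4.npy")
c3=np.array([(223,175),(502,213),(463,541),(207,490),(345,359)])
p3=(c3+.5)/5-.5+[216,144]
c4=np.array([(161,82),(421,128),(443,539),(195,456),(298,307)]); p4=(c4+.5)/6-.5+[109,173]
for p,Rw,e in pnp(p4,T4): print("pos",p.round(4),"z",Rw[:,2].round(3),"tilt",np.degrees(np.arccos(Rw[2,2])),"y",Rw[:,1].round(3),"err px",e)
X=[]
for a,b in zip(p3,p4):
    q,e=tri(ray("wrist",*a,T3),ray("wrist",*b,T4)); X.append(q); print(q.round(4),np.round(e,4))
X=np.array(X); A,B,C,D,_=X
print("sizes",np.linalg.norm(A-B),np.linalg.norm(C-D),np.linalg.norm(A-D),np.linalg.norm(B-C))
x=(B-A+C-D);y=(A-D+B-C); z=np.cross(x,y);z/=np.linalg.norm(z);print("center",X[:4].mean(0),z,np.degrees(np.arccos(z[2])),y/np.linalg.norm(y))
from scipy.optimize import least_squares
obj=np.array([[-.032,.04,0],[.032,.04,0],[.032,-.04,0],[-.032,-.04,0],[0,0,0]])
def mk(v): # pos, yaw, tilt
    return v[:3], (R.from_euler('z',v[3])*R.from_euler('y',-v[4])).as_matrix()
def res(v,sets):
    p,Rw=mk(v); r=[]
    for pts,T in sets:
        for o,u in zip(obj,pts): r+=list(proj("wrist",p+Rw@o,T)-u)
    return r
for sets in ([(p3,T3)],[(p4,T4)],[(p3,T3),(p4,T4)]):
    s=least_squares(res,[.634,-.217,.125,-.24,.45],args=(sets,)); print(s.x[:3].round(4),np.degrees(s.x[3:]),np.abs(s.fun).max(),s.cost)
```

```text
pos [ 0.6311 -0.2174  0.1245] z [-0.37   0.107  0.923] tilt 22.650194885963767 y [ 0.239  0.971 -0.017] err px 0.18535279141851108
pos [ 0.6349 -0.2151  0.1265] z [0.909 0.308 0.281] tilt 73.7047924630858 y [-0.05   0.749 -0.661] err px 2.7728131180262148
[ 0.6139 -0.1712  0.1155] [0. 0.]
[ 0.6713 -0.1838  0.1424] [0.0001 0.0001]
[ 0.6524 -0.2602  0.1427] [0.0004 0.0004]
[ 0.5951 -0.2473  0.117 ] [0.0001 0.0001]
[ 0.6332 -0.2158  0.1281] [0.0002 0.0002]
sizes 0.06467136411233919 0.06419093525557762 0.07841651449930698 0.07864368393493693
center [ 0.63317449 -0.21561897  0.12940342] [-0.3935856   0.10824379  0.91289302] 24.091742648688083 [ 0.23998652  0.97070654 -0.01163084]
[ 0.6335 -0.2175  0.1244] [-13.93098867  20.27101039] 0.355720880202 0.15292024430266749
[ 0.6317 -0.217   0.1257] [-13.80882567  22.7320328 ] 0.4050845823006739 0.35610791036525224
[ 0.6331 -0.216   0.1283] [-13.67708529  22.78402101] 0.8573138236729392 1.6099968149743313
```

Run:
```python
from h import *
for z in (.124,.127,.13): print(onz("top",(243.5)/6-.5+270,422.5/6-.5+90,z))
s=ray("side",180+(181.5)/4-.5,140+275.5/4-.5); t=ray("top",110+376.5/7-.5,140+348.5/7-.5); w=ray("wrist",235+282.5/5-.5,140+480.5/5-.5,np.load("Tw2.npy"))
for a in [(s,t),(s,w),(t,w),(s,t,w)]: print(tri(*a)[0])
w=cv2.imread("pics/w1.png"); crop(w[:,:,::-1],130,235,60,90,6,"fl.png");crop(w[:,:,::-1],325,235,60,90,6,"fr.png")
cv2.imwrite("pics/f.png",np.hstack([cv2.imread("pics/fl.png"),cv2.imread("pics/fr.png")]))
print(rel(goal([.533,.213,.26],[-.07,.9976,0],[0,0,-1])))
```

```text
[ 0.62996997 -0.21675108  0.124     ]
[ 0.62927704 -0.21638793  0.127     ]
[ 0.62858411 -0.21602479  0.13      ]
[0.53291029 0.21248444 0.20347372]
[0.53398024 0.21594408 0.20541751]
[0.53425258 0.21322496 0.1982347 ]
[0.5337784  0.21338225 0.20274583]
([0.3538, -0.2914, 0.0206], [0.0004, 0.0001, -0.0856])
```

View pics/f.png

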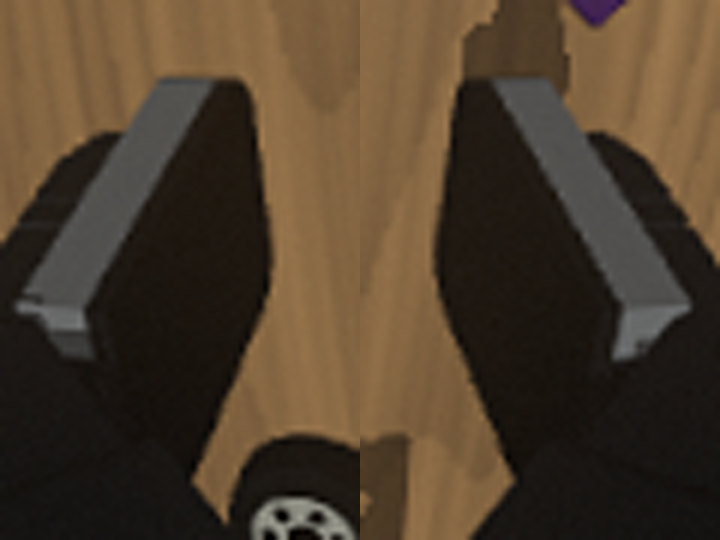

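Emit:
{"method": "apply_moves", "body": {
  "plan": [
    [[0.354,-0.291,0.02,0,0,-0.0856,-1],[0.354,-0.291,0.02,0,0,-0.0856,-1],[0.354,-0.291,0.02,0,0,-0.0856,-1],[0.354,-0.291,0.02,0,0,-0.0856,-1],[0.354,-0.291,0.02,0,0,-0.0856,-1],[0.354,-0.291,0.02,0,0,-0.0856,-1],[0.354,-0.291,0.02,0,0,-0.0856,-1],[0.354,-0.291,0.02,0,0,-0.0856,-1]]
  ]
}}

```text
time: 4.45
tool_pos: [0.591, 0.1034, 0.2663]
tcp_rot: [2.142, 2.296, 0.003]
wrist_force: [0.2, 0.3, -0.0]
width: 0.999
```

Run:
```python
from h import *
print(rel(goal([.533,.213,.25],[-.07,.9976,0],[0,0,-1])))
```

```text
([0.1133, -0.0503, 0.0162], [0.0007, -0.0001, -0.0002])
```

Emit:
{"method": "apply_moves", "body": {
  "plan": [
    [[0.1135,-0.0503,0.016,0,0,0,-1],[0.1135,-0.0503,0.016,0,0,0,-1],[0.1135,-0.0503,0.016,0,0,0,-1],[0.1135,-0.0503,0.016,0,0,0,-1],[0.1135,-0.0503,0.016,0,0,0,-1],[0.1135,-0.0503,0.016,0,0,0,-1],[0.1135,-0.0503,0.016,0,0,0,-1],[0.1135,-0.0503,0.016,0,0,0,-1]]
  ]
}}

```text
time: 5.12
tool_pos: [0.5357, 0.2105, 0.2498]
tcp_rot: [2.144, 2.295, 0.001]
wrist_force: [-0.3, 0.1, 0.5]
width: 1.0
```

Run:
```python
from h import *
T=tcp(); np.save("Tw5.npy",T); im=read_camera("wrist"); cv2.imwrite("pics/w5.png",im[:,:,::-1]); print(T.round(4).tolist())
crop(im,155,140,200,160,4,"c14.png")
print(rel(goal([.533,.213,.166],[-.07,.9976,0],[0,0,-1])))
```

```text
[[-0.0677, 0.9977, 0.0012, 0.5357], [0.9977, 0.0677, 0.0, 0.2105], [-0.0001, 0.0012, -1.0, 0.2498], [0.0, 0.0, 0.0, 1.0]]
([0.0027, -0.0027, 0.0835], [0.0003, 0.0, -0.0008])
```

View pics/c14.png

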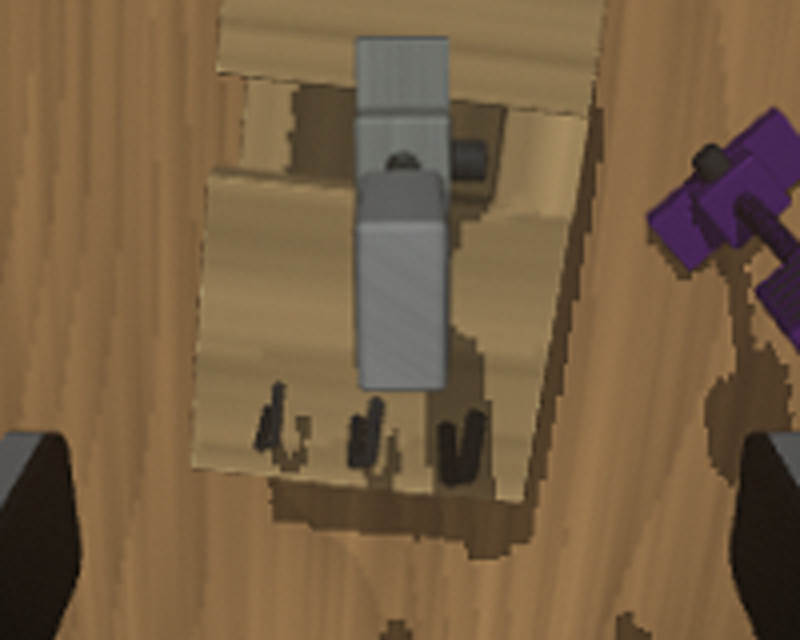

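Run:
```python
from h import *
T=np.load("Tw5.npy")
for z in (.200,.203): 
    p=onz("wrist",155+402.5/4-.5,140+306.5/4-.5,z,T); print(p, (np.linalg.inv(T)@np.append(p,1))[:3])
    q=np.array([onz("wrist",155+a/4-.5,140+b/4-.5,z,T) for a,b in [(358,222),(447,222),(445,388),(361,390)]]); print(np.linalg.norm(q[0]-q[1]),np.linalg.norm(q[1]-q[2]),np.linalg.norm(q[0]-q[3]))
s=ray("side",180+(181.5)/4-.5,140+275.5/4-.5); t=ray("top",110+376.5/7-.5,140+348.5/7-.5); w=ray("wrist",155+402.5/4-.5,140+306.5/4-.5,T);w2=ray("wrist",235+282.5/5-.5,140+480.5/5-.5,np.load("Tw2.npy"))
for a in [(w,w2),(s,w),(t,w),(s,t,w,w2)]: print(tri(*a)[0])
```

```text
[0.53580854 0.21372786 0.2       ] [0.00317225 0.00022127 0.04975304]
0.01502025963258082 0.030896545105346198 0.03129236418212058
[0.53573417 0.21490217 0.203     ] [0.00434872 0.00023005 0.04675298]
0.01478494796543119 0.030412511026326094 0.030802129088662398
[0.53579757 0.21435843 0.20150327]
[0.53458241 0.21487476 0.204531  ]
[0.53432272 0.21311843 0.19732434]
[0.53440605 0.21358532 0.20236517]
```

Emit:
{"method": "apply_moves", "body": {
  "plan": [
    [[0.003,0.0,0.02,0,0,0,-1],[0.003,0.0,0.045,0,0,0,-1],[0.003,0.0,0.07,0,0,0,-1],[0.003,0.0,0.085,0,0,0,-1],[0.003,0.0,0.085,0,0,0,-1],[0.003,0.0,0.085,0,0,0,1],[0.003,0.0,0.085,0,0,0,1],[0.003,0.0,0.085,0,0,0,1]]
  ],
  "force": 60
}}

```text
time: 5.83
tool_pos: [0.5363, 0.2149, 0.1661]
tcp_rot: [2.142, 2.296, 0.005]
wrist_force: [-0.0, -0.1, 0.9]
width: 0.603
```

Emit:
{"method": "apply_moves", "body": {
  "plan": [
    [[0,0,0,0,0,0,1],[0,0,0,0,0,0,1],[0,0,0,0,0,0,1],[0,0,0,0,0,0,1],[0,0,0,0,0,0,1],[0,0,0,0,0,0,1],[0,0,0,0,0,0,1],[0,0,0,0,0,0,1]]
  ],
  "force": 60
}}

```text
time: 6.5
tool_pos: [0.5352, 0.2151, 0.1646]
tcp_rot: [2.142, 2.297, 0.002]
wrist_force: [0.3, -0.7, 4.1]
width: 0.182
```

Run:
```python
from h import *
s=readout.read_state(); print(s["width"],s["wrist_force"],s["torque"])
T=tcp(); np.save("Tgrasp.npy",T); im=read_camera("wrist"); cv2.imwrite("pics/w6.png",im[:,:,::-1]); print(T.round(4).tolist())
crop(im,155,100,200,160,4,"c15.png")
```

```text
0.18174742050641274 [ 0.26571677 -0.68108117  4.07959559] [0.02933898 0.00548591 0.0602127 ]
[[-0.0698, 0.9976, 0.0012, 0.5352], [0.9976, 0.0698, 0.0005, 0.2151], [0.0004, 0.0012, -1.0, 0.1646], [0.0, 0.0, 0.0, 1.0]]
```

View pics/w6.png

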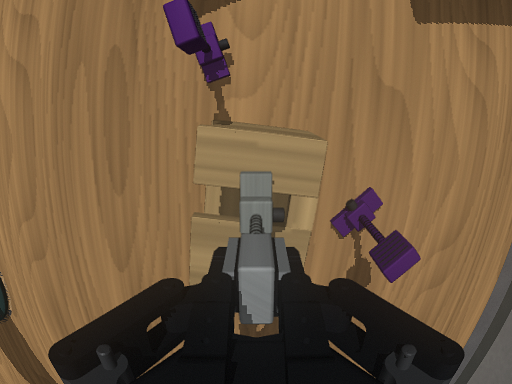

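```bash
cat >> h.py <<'E'
def bore(p=(.6305,-.2165,.127),yaw=-13.8,tilt=23.):
    T=np.eye(4);T[:3,:3]=(R.from_euler('z',yaw,degrees=True)*R.from_euler('y',-tilt,degrees=True)).as_matrix();T[:3,3]=p;return T
def overbore(h,dx=0,dy=0,B=None,foot=.0796):
    B=bore() if B is None else B
    return goal((B@np.array([dx,dy,h+foot,1]))[:3],B[:3,1],-B[:3,2])
E
python3 - <<'E'
from h import *
print(bore().round(3).tolist())
print(overbore(.05)[:3,3],rel(overbore(.05)))
T=tcp(); p=onz("wrist",256,172,.095,T); print("foot end in tool", (np.linalg.inv(T)@np.append(p,1))[:3])
E
```

```text
[[0.894, 0.239, -0.379, 0.63], [-0.22, 0.971, 0.093, -0.216], [0.391, 0.0, 0.921, 0.127], [0.0, 0.0, 0.0, 1.0]]
[ 0.58132297 -0.20442096  0.24629743] ([-0.4217, 0.0169, -0.0819], [-0.1264, -0.02, 0.0975])
foot end in tool [0.02983139 0.00082839 0.06957401]
```

Emit:
{"method": "apply_moves", "body": {
  "plan": [
    [[0,0,-0.025,0,0,0,1],[0,0,-0.06,0,0,0,1],[0,0,-0.095,0,0,0,1],[-0.03,0,-0.11,0,0,0,1],[-0.422,0.017,-0.11,-0.1264,-0.02,0.0975,1],[-0.422,0.017,-0.11,-0.1264,-0.02,0.0975,1],[-0.422,0.017,-0.11,-0.1264,-0.02,0.0975,1],[-0.422,0.017,-0.11,-0.1264,-0.02,0.0975,1]]
  ]
}}

```text
time: 7.22
tool_pos: [0.5548, 0.0176, 0.273]
tcp_rot: [2.208, 1.732, 0.348]
wrist_force: [0.1, -1.0, -2.3]
width: 0.181
```

Run:
```python
from h import *
s=readout.read_state(); print(s["wrist_force"]); print(rel(overbore(.06)))
T=tcp(); im=read_camera("wrist"); cv2.imwrite("pics/w7.png",im[:,:,::-1])
```

```text
[ 0.10169635 -1.0345497  -2.27490114]
([-0.2093, 0.0619, 0.0454], [-0.0008, 0.0004, 0.0003])
```

View pics/w7.png

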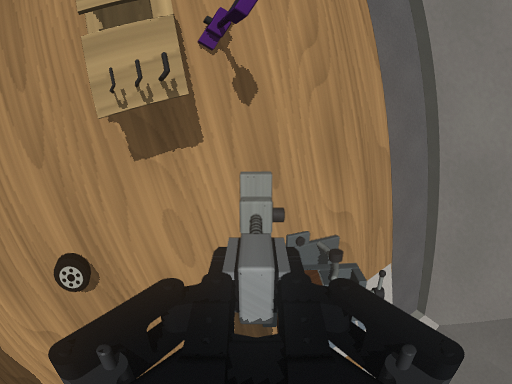

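Emit:
{"method": "apply_moves", "body": {
  "plan": [
    [[-0.2093,0.062,0.0454,0,0,0,1],[-0.2093,0.062,0.0454,0,0,0,1],[-0.2093,0.062,0.0454,0,0,0,1],[-0.2093,0.062,0.0454,0,0,0,1],[-0.2093,0.062,0.0454,0,0,0,1],[-0.2093,0.062,0.0454,0,0,0,1],[-0.2093,0.062,0.0454,0,0,0,1],[-0.2093,0.062,0.0454,0,0,0,1]]
  ]
}}

```text
time: 7.93
tool_pos: [0.5776, -0.2022, 0.2539]
tcp_rot: [2.213, 1.737, 0.344]
wrist_force: [-0.2, 0.2, -2.6]
width: 0.177
```

Run:
```python
from h import *
s=readout.read_state(); print(s["wrist_force"],s["joint_vel"].round(3)); print(rel(overbore(.06)))
T=tcp(); np.save("Tw8.npy",T);im=read_camera("wrist"); cv2.imwrite("pics/w8.png",im[:,:,::-1]); crop(im,190,110,150,130,5,"c16.png")
sd=read_camera("side"); crop(sd,195,110,80,90,7,"c17.png"); cv2.imwrite("pics/side8.png",sd[:,:,::-1])
tp=read_camera("top");crop(tp,270,110,80,90,7,"c18.png")
```

```text
[-0.24341136  0.20266907 -2.58017146] [ 0.039 -0.021  0.007  0.     0.002  0.003]
([-0.0012, 0.0009, -0.0014], [-0.0031, -0.0001, 0.0003])
```

View pics/c16.png

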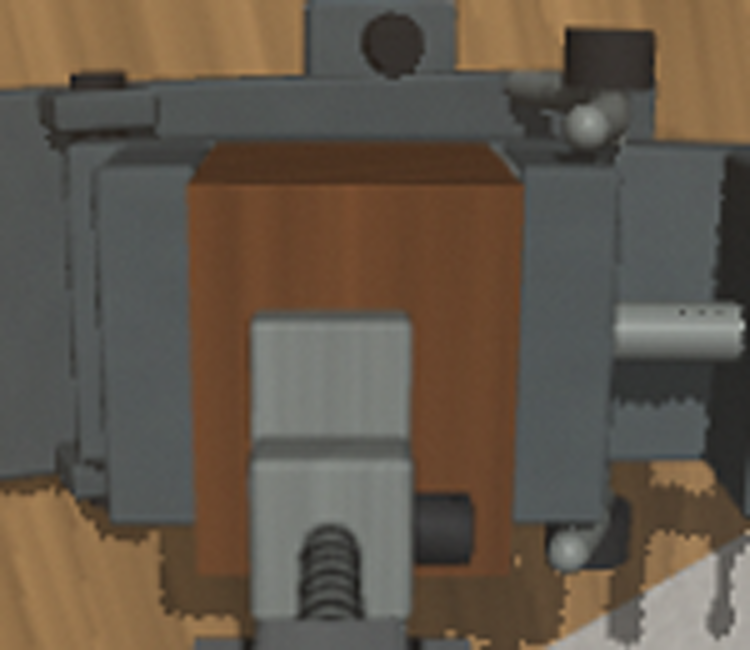

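View pics/c17.png

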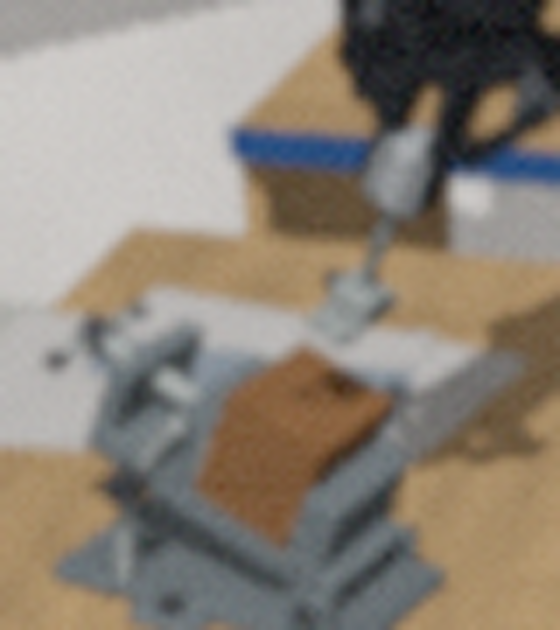

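View pics/c18.png

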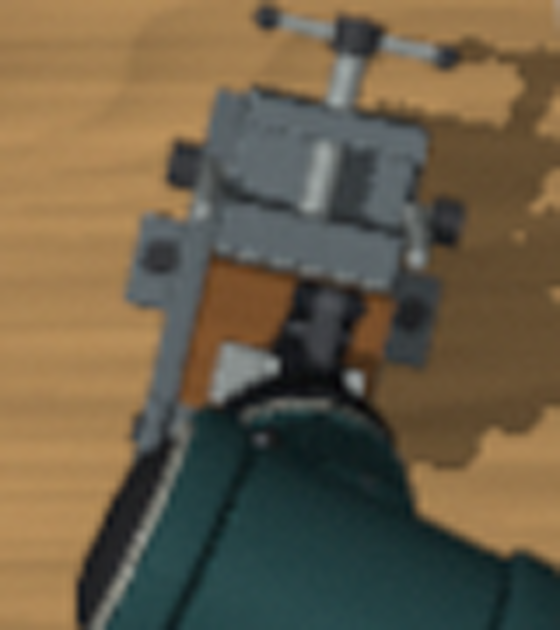

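Run:
```python
from h import *
T=np.load("Tw8.npy"); Ti=np.linalg.inv(T)
def onT(c,zt):
    o,d=ray("wrist",(c[0]+.5)/5-.5+190,(c[1]+.5)/5-.5+110,T); o=(Ti@np.append(o,1))[:3]; d=Ti[:3,:3]@d
    return o+d*(zt-o[2])/d[2]
for zt in (.135,.139,.143,.147,.15):
    q=np.array([onT(c,zt) for c in [(189,184),(522,184),(507,575),(196,575)]])
    print(zt,q[:,:2].round(4).tolist(),"w",np.linalg.norm(q[0]-q[1]).round(4),np.linalg.norm(q[2]-q[3]).round(4),"l",np.linalg.norm(q[0]-q[3]).round(4),np.linalg.norm(q[1]-q[2]).round(4),"c",q.mean(0)[:2].round(4))
for zt in (.068,.0696,.072):
    a,b=onT((251,317),zt),onT((410,317),zt); print(zt,a,b,b[1]-a[1])
```

```text
0.135 [[0.0398, -0.0268], [0.0399, 0.0358], [-0.0394, 0.0355], [-0.0394, -0.0275]] w 0.0625 0.063 l 0.0792 0.0793 c [0.0002 0.0042]
0.139 [[0.0393, -0.0272], [0.0393, 0.0363], [-0.0411, 0.036], [-0.0411, -0.0279]] w 0.0634 0.064 l 0.0803 0.0805 c [-0.0009  0.0043]
0.143 [[0.0387, -0.0276], [0.0388, 0.0368], [-0.0428, 0.0365], [-0.0428, -0.0283]] w 0.0644 0.0649 l 0.0815 0.0816 c [-0.002   0.0044]
0.147 [[0.0381, -0.028], [0.0382, 0.0373], [-0.0445, 0.037], [-0.0445, -0.0287]] w 0.0653 0.0658 l 0.0826 0.0828 c [-0.0032  0.0044]
0.15 [[0.0377, -0.0282], [0.0378, 0.0377], [-0.0458, 0.0374], [-0.0457, -0.029]] w 0.0659 0.0665 l 0.0835 0.0836 c [-0.004   0.0045]
0.068 [ 0.02965774 -0.0116701   0.068     ] [0.02964655 0.01134798 0.068     ] 0.023018086424231393
0.0696 [ 0.02928516 -0.01176036  0.0696    ] [0.02927388 0.01143343 0.0696    ] 0.023193787982501376
0.072 [ 0.02872628 -0.01189575  0.072     ] [0.02871488 0.01156159 0.072     ] 0.02345734031990635
```

Emit:
{"method": "apply_moves", "body": {
  "plan": [
    [[0.001,0.0036,0.008,0,0,0,1],[0.001,0.0036,0.016,0,0,0,1],[0.001,0.0036,0.024,0,0,0,1],[0.001,0.0036,0.032,0,0,0,1],[0.001,0.0036,0.038,0,0,0,1],[0.001,0.0036,0.042,0,0,0,1],[0.001,0.0036,0.042,0,0,0,1],[0.001,0.0036,0.042,0,0,0,1]]
  ]
}}

```text
time: 8.75
tool_pos: [0.5981, -0.2053, 0.2185]
tcp_rot: [2.208, 1.738, 0.347]
wrist_force: [-0.1, -0.3, -1.5]
width: 0.178
```

Run:
```python
from h import *
T8=np.load("Tw8.npy"); T=tcp(); np.save("Tw9.npy",T)
print((np.linalg.inv(T8)@T).round(4).tolist())
im=read_camera("wrist"); cv2.imwrite("pics/w9.png",im[:,:,::-1]); crop(im,190,110,150,130,5,"c19.png")
sd=read_camera("side"); crop(sd,195,110,80,90,7,"c20.png")
```

```text
[[1.0, 0.0026, -0.0, 0.0019], [-0.0026, 1.0, 0.0037, 0.0056], [0.0, -0.0037, 1.0, 0.0406], [0.0, 0.0, 0.0, 1.0]]
```

View pics/c19.png

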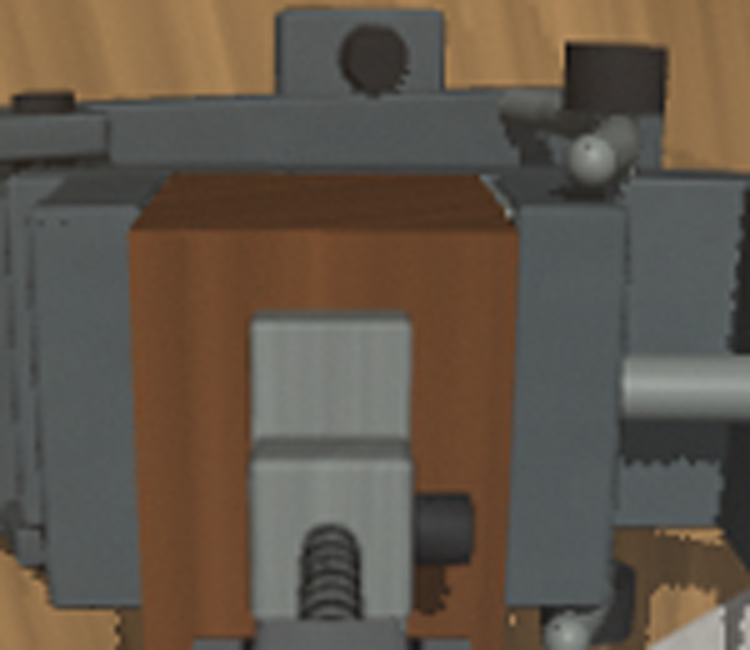

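View pics/c20.png

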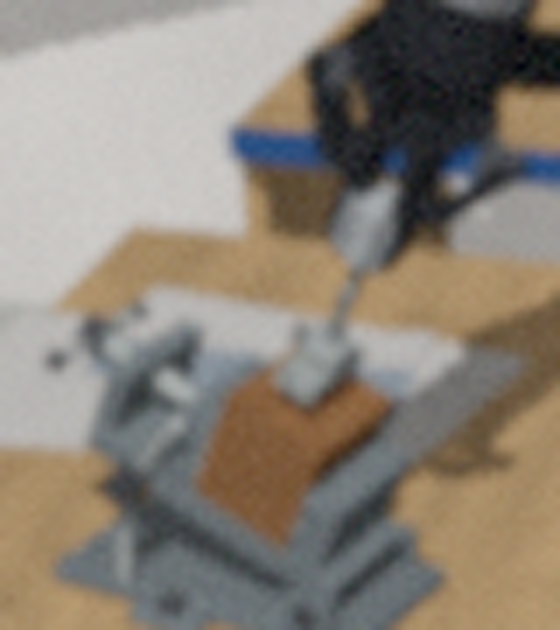

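Run:
```python
from h import *
T=np.load("Tw9.npy"); Ti=np.linalg.inv(T)
def onT(c,zt):
    o,d=ray("wrist",(c[0]+.5)/5-.5+190,(c[1]+.5)/5-.5+110,T); o=(Ti@np.append(o,1))[:3]; d=Ti[:3,:3]@d
    return o+d*(zt-o[2])/d[2]
for zt in (.095,.0975,.1,.1025):
    q=np.array([onT(c,zt) for c in [(131,231),(519,231),(507,520),(140,520)]])
    print(zt,q[:,:2].round(4).tolist(),"w",np.linalg.norm(q[0]-q[1]).round(4),np.linalg.norm(q[2]-q[3]).round(4),"c",q.mean(0)[1].round(4))
a,b=onT((251,317),.0696),onT((410,317),.0696); print(a,b)
s=readout.read_state(); print(s["joint_vel"].round(4),tcp()[:3,3]-T[:3,3])
```

```text
0.095 [[0.0378, -0.0325], [0.0378, 0.0303], [-0.0122, 0.03], [-0.0121, -0.0329]] w 0.0628 0.0628 c -0.0013
0.0975 [[0.0374, -0.0329], [0.0373, 0.0306], [-0.0131, 0.0303], [-0.0131, -0.0332]] w 0.0635 0.0635 c -0.0013
0.1 [[0.037, -0.0332], [0.0369, 0.031], [-0.0141, 0.0306], [-0.0141, -0.0336]] w 0.0642 0.0642 c -0.0013
0.1025 [[0.0365, -0.0335], [0.0365, 0.0313], [-0.015, 0.0309], [-0.015, -0.0339]] w 0.0648 0.0648 c -0.0013
[ 0.02928593 -0.01176458  0.0696    ] [0.02927459 0.01142931 0.0696    ]
[-0.0009 -0.0078 -0.0031 -0.0006 -0.0027 -0.0004] [ 0.00034872 -0.00023514  0.00103579]
```

Emit:
{"method": "apply_moves", "body": {
  "plan": [
    [[-0.001,-0.0005,0.0,0,0,0,1],[-0.002,-0.001,0.0,0,0,0,1],[-0.002,-0.001,0.002,0,0,0,1],[-0.002,-0.001,0.004,0,0,0,1],[-0.002,-0.001,0.006,0,0,0,1],[-0.002,-0.001,0.008,0,0,0,1],[-0.002,-0.001,0.01,0,0,0,1],[-0.002,-0.001,0.012,0,0,0,1]]
  ],
  "force": 30
}}

```text
time: 9.52
tool_pos: [0.6013, -0.2081, 0.2073]
tcp_rot: [2.207, 1.737, 0.347]
wrist_force: [0.5, -0.3, -2.6]
width: 0.182
```

Run:
```python
from h import *
T9=np.load("Tw9.npy"); T=tcp(); s=readout.read_state()
print((np.linalg.inv(T9)@T).round(4)[:,3].tolist(),s["wrist_force"],"tool",T[:3,:3].T@s["wrist_force"],s["torque"])
sd=read_camera("side"); crop(sd,195,110,80,90,7,"c21.png")
```

```text
[-0.002, -0.0008, 0.0119, 1.0] [ 0.54064325 -0.33863739 -2.57484119] tool [-0.19863683 -0.43468761  2.60928489] [0.11710901 0.37438433 0.05015528]
```

View pics/c21.png

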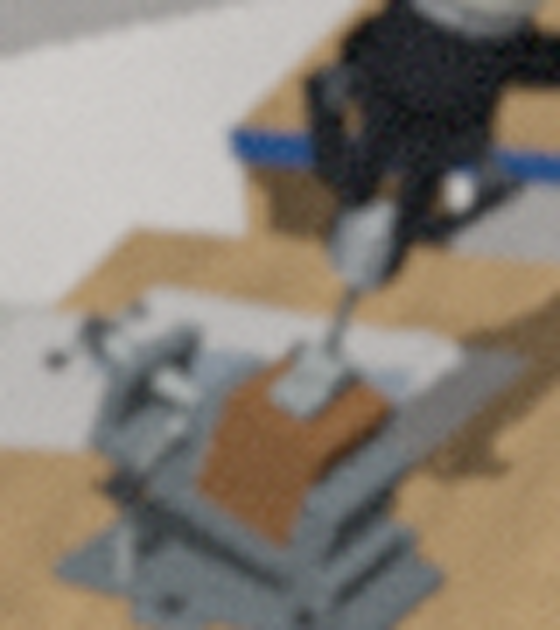

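Emit:
{"method": "apply_moves", "body": {
  "plan": [
    [[0,0,0.0015,0,0,0,1],[0,0,0.003,0,0,0,1],[0,0,0.0045,0,0,0,1],[0,0,0.006,0,0,0,1],[0,0,0.007,0,0,0,1],[0,0,0.008,0,0,0,1],[0,0,0.009,0,0,0,1],[0,0,0.01,0,0,0,1]]
  ]
}}

```text
time: 10.23
tool_pos: [0.6051, -0.2092, 0.1987]
tcp_rot: [2.207, 1.737, 0.347]
wrist_force: [-2.7, 1.1, 2.8]
width: 0.179
```

```bash
cat >> h.py <<'E'
def rep():
    T9=np.load("Tw9.npy"); T=tcp(); s=readout.read_state()
    print(s["time"],(np.linalg.inv(T9)@T).round(4)[:3,3].tolist(),"tool F",(T[:3,:3].T@s["wrist_force"]).round(2),(T[:3,:3].T@s["torque"]).round(3),s["width"].__round__(3))
E
python3 - <<'E'
from h import *
rep()
im=read_camera("wrist"); cv2.imwrite("pics/w10.png",im[:,:,::-1]); crop(im,190,110,150,130,5,"c22.png")
E
```

```text
10.2333 [-0.0021, -0.0005, 0.0212] tool F [ 0.49 -1.55 -3.71] [ 0.751 -0.016 -0.034] 0.179
```

View pics/c22.png

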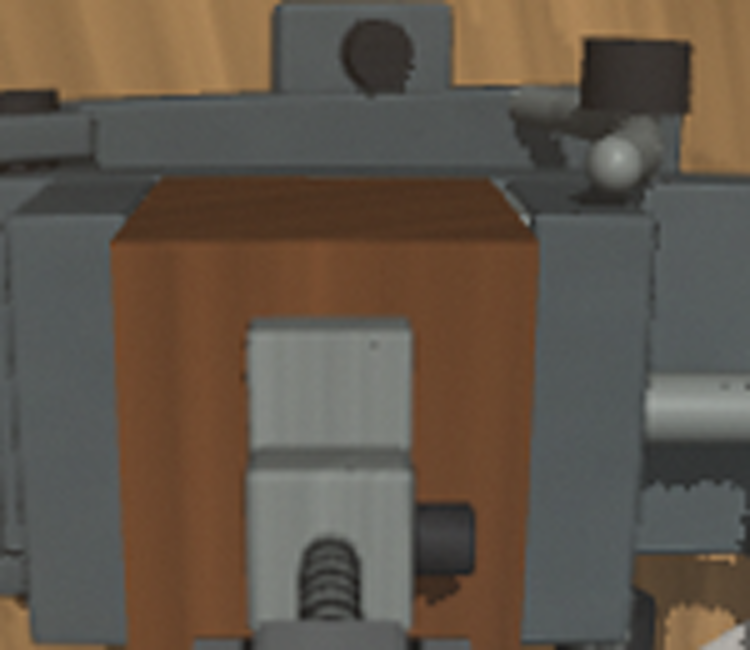

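Emit:
{"method": "apply_moves", "body": {
  "plan": [
    [[0,0,0.001,0,0,0,1],[0,0,0.002,0,0,0,1],[0,0,0.0025,0,0,0,1],[0,0,0.003,0,0,0,1],[0,0,0.0035,0,0,0,1],[0,0,0.004,0,0,0,1],[0,0,0.0045,0,0,0,1],[0,0,0.005,0,0,0,1]]
  ]
}}

```text
time: 10.95
tool_pos: [0.6071, -0.2097, 0.1939]
tcp_rot: [2.207, 1.737, 0.347]
wrist_force: [-3.7, -0.1, 3.7]
width: 0.175
```

Run:
```python
from h import *
rep()
im=read_camera("wrist"); cv2.imwrite("pics/w11.png",im[:,:,::-1]); crop(im,190,110,150,130,5,"c23.png")
sd=read_camera("side"); crop(sd,195,110,80,90,7,"c24.png")
```

```text
10.95 [-0.0021, -0.0005, 0.0265] tool F [-1.01 -1.9  -4.75] [ 0.621 -0.064 -0.025] 0.175
```

View pics/c23.png

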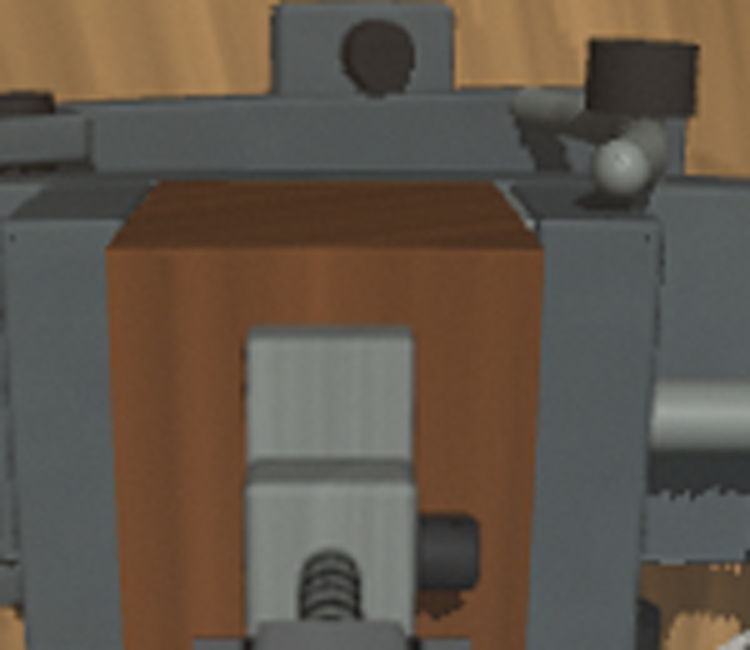

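View pics/c24.png

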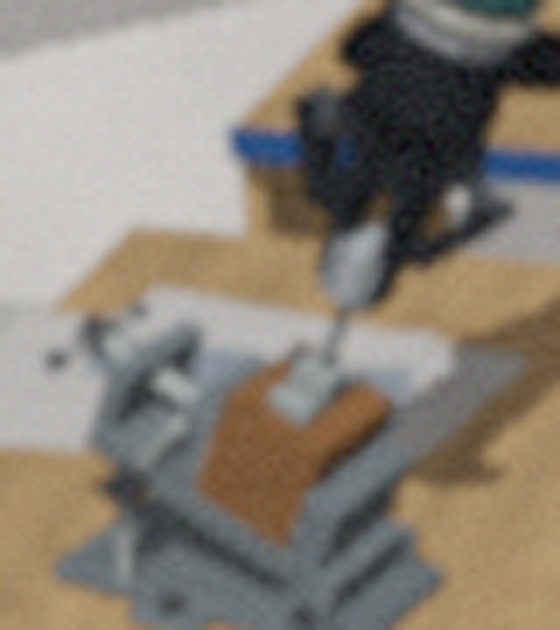

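Emit:
{"method": "apply_moves", "body": {
  "plan": [
    [[0,0,0.0005,0,0,0,1],[0,0,0.001,0,0,0,1],[0,0,0.0015,0,0,0,1],[0,0,0.002,0,0,0,1],[0,0,0.0025,0,0,0,1],[0,0,0.003,0,0,0,1],[0,0,0.0035,0,0,0,1],[0,0,0.004,0,0,0,1]]
  ]
}}

```text
time: 11.72
tool_pos: [0.6086, -0.21, 0.1902]
tcp_rot: [2.207, 1.737, 0.347]
wrist_force: [-3.8, 0.3, 2.5]
width: 0.176
```

```bash
python3 -c "
from h import *
rep()"
```

```text
11.7167 [-0.0021, -0.0005, 0.0305] tool F [-0.56 -2.49 -3.79] [ 0.535 -0.154  0.016] 0.176
```

Emit:
{"method": "apply_moves", "body": {
  "plan": [
    [[0,0,0.0005,0,0,0,1],[0,0,0.001,0,0,0,1],[0,0,0.0015,0,0,0,1],[0,0,0.002,0,0,0,1],[0,0,0.0025,0,0,0,1],[0,0,0.003,0,0,0,1],[0,0,0.003,0,0,0,1],[0,0,0.003,0,0,0,1]]
  ]
}}

```text
time: 12.38
tool_pos: [0.6097, -0.2103, 0.1873]
tcp_rot: [2.207, 1.737, 0.347]
wrist_force: [-2.2, -0.9, 2.6]
width: 0.182
```

```bash
python3 -c "
from h import *
rep()"
```

```text
12.3833 [-0.0021, -0.0005, 0.0336] tool F [-1.42 -0.81 -3.14] [ 0.362 -0.266 -0.027] 0.182
```

Emit:
{"method": "apply_moves", "body": {
  "plan": [
    [[0,0,0.0005,0,0,0,1],[0,0,0.001,0,0,0,1],[0,0,0.0015,0,0,0,1],[0,0,0.002,0,0,0,1],[0,0,0.0025,0,0,0,1],[0,0,0.0025,0,0,0,1],[0,0,0.0025,0,0,0,1],[0,0,0.0025,0,0,0,1]]
  ]
}}

```text
time: 13.05
tool_pos: [0.6106, -0.2105, 0.185]
tcp_rot: [2.207, 1.737, 0.347]
wrist_force: [-2.4, -1.4, 2.7]
width: 0.178
```

Emit:
{"method": "apply_moves", "body": {
  "plan": [
    [[0,0,0.0005,0,0,0,1],[0,0,0.001,0,0,0,1],[0,0,0.0015,0,0,0,1],[0,0,0.002,0,0,0,1],[0,0,0.002,0,0,0,1],[0,0,0.002,0,0,0,1],[0,0,0.002,0,0,0,1],[0,0,0.002,0,0,0,1]]
  ]
}}

```text
time: 13.72
tool_pos: [0.6113, -0.2107, 0.1831]
tcp_rot: [2.207, 1.737, 0.347]
wrist_force: [-1.8, -2.5, 2.4]
width: 0.18
```

```bash
python3 -c "
from h import *
rep()"
```

```text
13.7167 [-0.0021, -0.0006, 0.0381] tool F [-2.86 -0.13 -2.62] [ 0.278 -0.379  0.046] 0.18
```

Emit:
{"method": "apply_moves", "body": {
  "plan": [
    [[0,0,0.0005,0,0,0,1],[0,0,0.001,0,0,0,1],[0,0,0.0015,0,0,0,1],[0,0,0.002,0,0,0,1],[0,0,0.002,0,0,0,1],[0,0,0.002,0,0,0,1],[0,0,0.002,0,0,0,1],[0,0,0.002,0,0,0,1]]
  ]
}}

```text
time: 14.38
tool_pos: [0.612, -0.2108, 0.1818]
tcp_rot: [2.207, 1.737, 0.347]
wrist_force: [-4.7, -2.1, 6.2]
width: 0.181
```

Emit:
{"method": "apply_moves", "body": {
  "plan": [
    [[0,0,0.0005,0,0,0,1],[0,0,0.001,0,0,0,1],[0,0,0.0015,0,0,0,1],[0,0,0.002,0,0,0,1],[0,0,0.002,0,0,0,1],[0,0,0.002,0,0,0,1],[0,0,0.002,0,0,0,1],[0,0,0.002,0,0,0,1]]
  ]
}}

```text
time: 15.05
tool_pos: [0.6124, -0.2109, 0.1818]
tcp_rot: [2.207, 1.738, 0.347]
wrist_force: [-13.8, 2.8, 17.3]
width: 0.179
```

```bash
python3 -c "
from h import *
rep()
im=read_camera('wrist'); cv2.imwrite('pics/w12.png',im[:,:,::-1]); crop(im,190,110,150,130,5,'c25.png')"
```

```text
15.05 [-0.002, -0.0001, 0.0397] tool F [ -0.59  -6.32 -21.34] [ 1.643 -0.287  0.017] 0.179
```

View pics/c25.png

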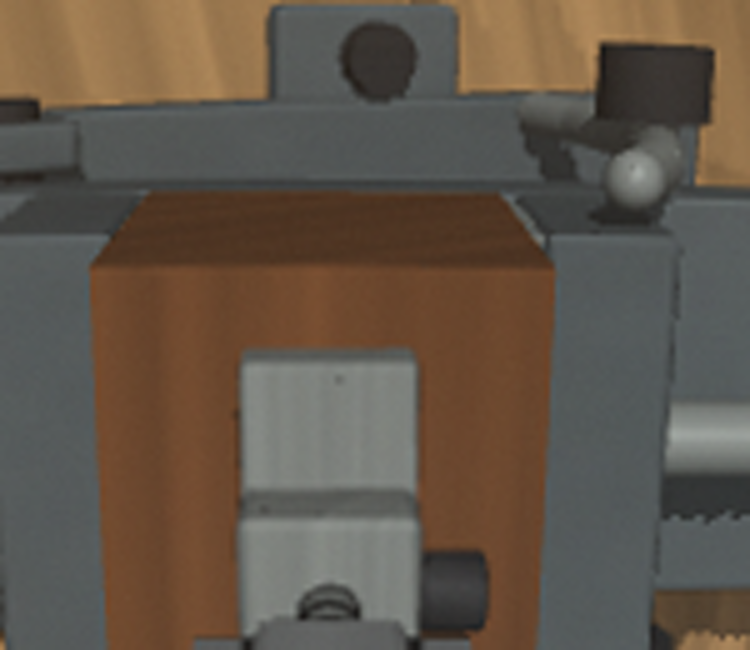

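Bottomed: the push force rose from about 4 N to 21 N and the tool stopped advancing. The wrist view shows the foot square on the face, with its end edge at crop row 350. Next I'll retract along the hole's axis.

Emit:
{"method": "apply_moves", "body": {
  "plan": [
    [[0,0,-0.002,0,0,0,1],[0,0,-0.005,0,0,0,1],[0,0,-0.012,0,0,0,1],[0,0,-0.022,0,0,0,1],[0,0,-0.035,0,0,0,1],[0,0,-0.05,0,0,0,1],[0,0,-0.065,0,0,0,1],[0,0,-0.08,0,0,0,1]]
  ]
}}

```text
time: 15.77
tool_pos: [0.5824, -0.2034, 0.2548]
tcp_rot: [2.207, 1.737, 0.348]
wrist_force: [0.6, 0.1, -2.1]
width: 0.179
```

```bash
python3 -c "
from h import *
rep()
im=read_camera('wrist'); cv2.imwrite('pics/w13.png',im[:,:,::-1]); crop(im,190,110,150,130,5,'c26.png')
G=np.load('Tgrasp.npy'); H=goal(G[:3,3]+[0,0,.12],G[:3,0],[0,0,-1]); print(rel(H))
sd=read_camera('side'); crop(sd,195,90,80,90,7,'c27.png')
"
```

```text
15.7667 [-0.0019, -0.0005, -0.0396] tool F [ 0.28 -0.33  2.13] [ 0.326 -0.024 -0.002] 0.179
([0.3958, -0.1234, -0.0814], [0.1268, 0.0203, -0.0964])
```

View pics/c26.png

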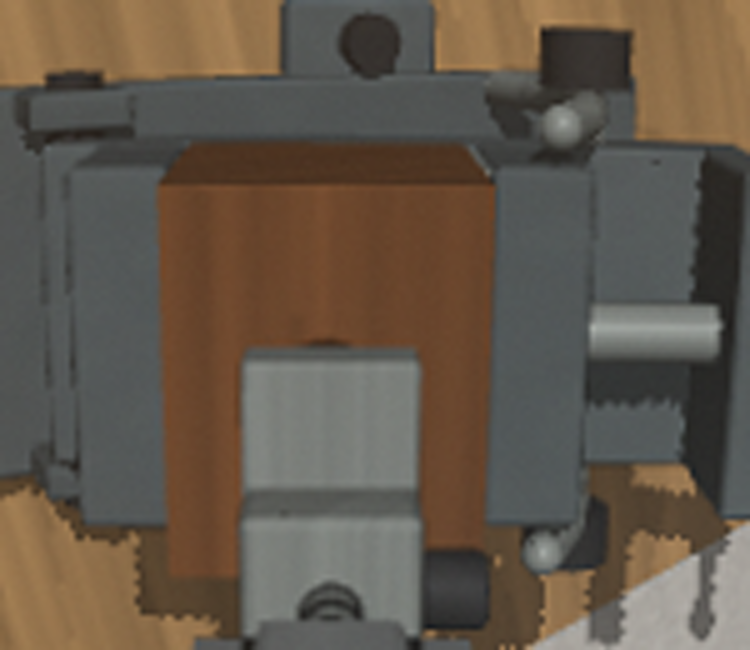

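View pics/c27.png

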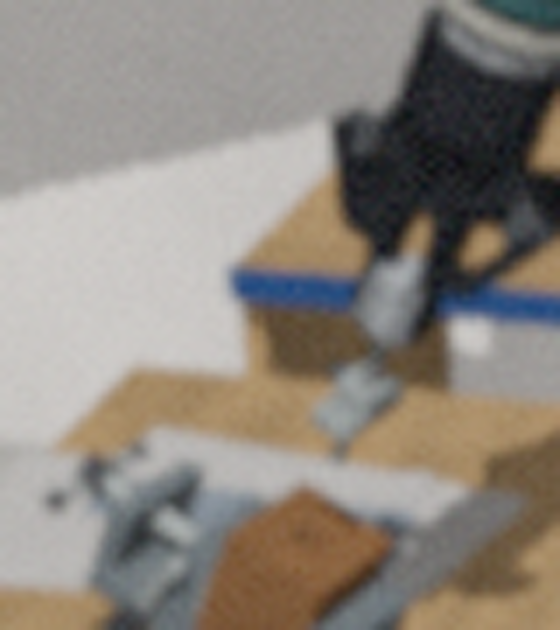

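Run:
```python
from h import *
T=tcp(); Ti=np.linalg.inv(T)
def onT(c,zt):
    o,d=ray("wrist",(c[0]+.5)/5-.5+190,(c[1]+.5)/5-.5+110,T); o=(Ti@np.append(o,1))[:3]; d=Ti[:3,:3]@d
    return o+d*(zt-o[2])/d[2]
for zt in (.046,.048,.05,.052): print(zt,onT((243,350),zt)[:2],onT((420,350),zt)[:2],onT((420,350),zt)[1]-onT((243,350),zt)[1])
```

```text
0.046 [ 0.03036592 -0.01154921] [0.03035561 0.01152692] 0.02307613268749665
0.048 [ 0.02985311 -0.01167387] [0.02984269 0.01164826] 0.023322131852468734
0.05 [ 0.0293403  -0.01179854] [0.02932976 0.01176959] 0.023568131017440822
0.052 [ 0.02882749 -0.0119232 ] [0.02881684 0.01189093] 0.023814130182412907
```

Emit:
{"method": "apply_moves", "body": {
  "plan": [
    [[0.396,-0.1234,-0.0814,0.1268,0.0203,-0.0964,1],[0.396,-0.1234,-0.0814,0.1268,0.0203,-0.0964,1],[0.396,-0.1234,-0.0814,0.1268,0.0203,-0.0964,1],[0.396,-0.1234,-0.0814,0.1268,0.0203,-0.0964,1],[0.396,-0.1234,-0.0814,0.1268,0.0203,-0.0964,1],[0.396,-0.1234,-0.0814,0.1268,0.0203,-0.0964,1],[0.396,-0.1234,-0.0814,0.1268,0.0203,-0.0964,1],[0.396,-0.1234,-0.0814,0.1268,0.0203,-0.0964,1]]
  ]
}}

```text
time: 16.53
tool_pos: [0.5448, 0.129, 0.274]
tcp_rot: [-2.139, -2.294, 0.003]
wrist_force: [1.0, -1.2, -2.4]
width: 0.179
```

```bash
python3 -c "
from h import *
G=np.load('Tgrasp.npy'); H=goal(G[:3,3]+[0,0,.10],G[:3,0],[0,0,-1]); print(rel(H),tcp()[:3,3])
"
```

```text
([0.0865, -0.0035, 0.0096], [-0.0016, -0.0008, -0.0]) [0.54475505 0.1289888  0.27404045]
```

Emit:
{"method": "apply_moves", "body": {
  "plan": [
    [[0.03,-0.0015,0.0,-0.0016,-0.0008,0,1],[0.06,-0.003,0.0,-0.0016,-0.0008,0,1],[0.086,-0.0035,0.0096,-0.0016,-0.0008,0,1],[0.086,-0.0035,0.0096,-0.0016,-0.0008,0,1],[0.086,-0.0035,0.0096,-0.0016,-0.0008,0,1],[0.086,-0.0035,0.0096,-0.0016,-0.0008,0,1],[0.086,-0.0035,0.0096,-0.0016,-0.0008,0,1],[0.086,-0.0035,0.0096,-0.0016,-0.0008,0,1]]
  ]
}}

```text
time: 17.2
tool_pos: [0.5359, 0.2114, 0.2654]
tcp_rot: [2.144, 2.296, 0.0]
wrist_force: [0.6, -0.4, -2.0]
width: 0.177
```

```bash
python3 -c "
from h import *
T=tcp();np.save('Tw14.npy',T)
im=read_camera('wrist'); cv2.imwrite('pics/w14.png',im[:,:,::-1]); crop(im,180,90,150,130,5,'c28.png')
G=np.load('Tgrasp.npy'); H=goal(G[:3,3]+[0,0,0],G[:3,0],[0,0,-1]); print(rel(H),T.round(4))
sd=read_camera('side'); crop(sd,180,150,100,120,5,'c29.png')
"
```

```text
([0.0037, -0.0005, 0.1008], [0.0001, 0.0, -0.0005]) [[-6.830e-02  9.977e-01  4.000e-04  5.359e-01]
 [ 9.977e-01  6.830e-02 -2.000e-04  2.114e-01]
 [-2.000e-04  4.000e-04 -1.000e+00  2.654e-01]
 [ 0.000e+00  0.000e+00  0.000e+00  1.000e+00]]
```

View pics/c28.png

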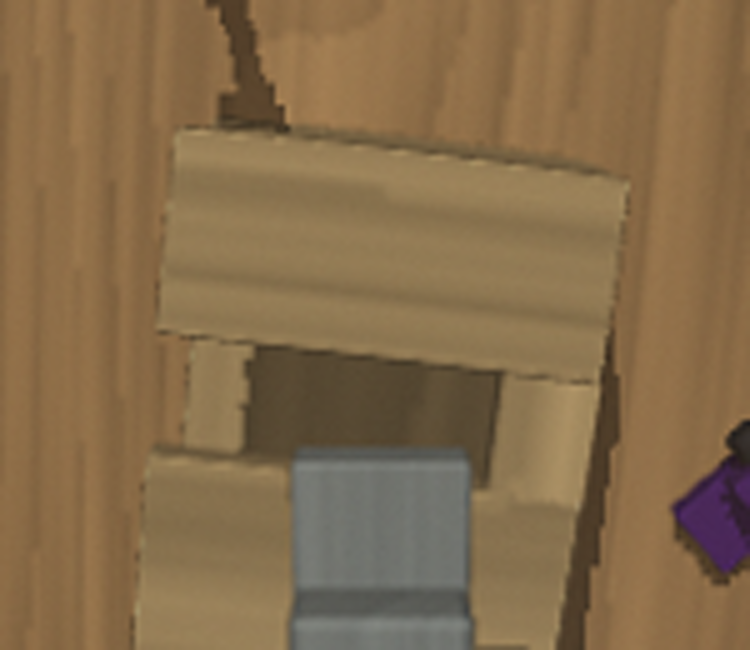

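View pics/c29.png

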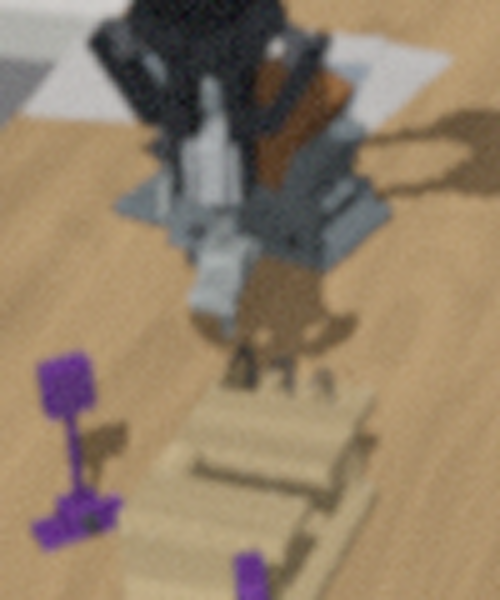

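Run:
```python
from h import *
T=np.load("Tw14.npy")
g=lambda c,z=.085: onz("wrist",(c[0]+.5)/5-.5+180,(c[1]+.5)/5-.5+90,z,T)
U=[g((160,331)),g((600,383))]; L=[g((148,453)),g((285,463)),g((575,507))]
print(np.round(U,4),np.round(L,4)); print("FL,BL",g((175,128)),g((628,180)))
x=.535
yu=np.interp(x,[p[0] for p in U],[p[1] for p in U]); yl=np.interp(x,[p[0] for p in L],[p[1] for p in L]); print(yu,yl,(yu+yl)/2)
# foot centre by image: end edge
print("foot end ctr",onz("wrist",(380.5)/5-.5+180,(452.5)/5-.5+90,T[2,3]-.0495,T), T[:3,3]+T[:3,0]*.0298)
```

```text
[[0.4863 0.231  0.085 ]
 [0.5844 0.226  0.085 ]] [[0.4844 0.203  0.085 ]
 [0.5155 0.2027 0.085 ]
 [0.5818 0.1969 0.085 ]]
FL,BL [0.48763625 0.27598245 0.085     ] [0.5861835  0.27154555 0.085     ]
0.22850976152622263 0.20096043829048996 0.2147350999083563
foot end ctr [0.53444857 0.24032244 0.21590908] [0.53381672 0.24110647 0.26540349]
```

Emit:
{"method": "apply_moves", "body": {
  "plan": [
    [[0.001,0,0.02,0,0,0,1],[0.001,0,0.045,0,0,0,1],[0.001,0,0.07,0,0,0,1],[0.001,0,0.09,0,0,0,1],[0.001,0,0.105,0,0,0,1],[0.001,0,0.112,0,0,0,1],[0.001,0,0.112,0,0,0,1],[0.001,0,0.112,0,0,0,1]]
  ]
}}

```text
time: 17.97
tool_pos: [0.5357, 0.2131, 0.1536]
tcp_rot: [2.143, 2.297, 0.0]
wrist_force: [0.2, 0.6, -2.3]
width: 0.181
```

```bash
python3 -c "
from h import *
T=tcp();np.save('Tw15.npy',T); s=readout.read_state()
im=read_camera('wrist'); cv2.imwrite('pics/w15.png',im[:,:,::-1]); crop(im,180,110,150,130,5,'c30.png')
print(T.round(4)[:3,3],s['wrist_force'],s['joint_vel'].round(3))
sd=read_camera('side'); crop(sd,180,170,90,110,6,'c31.png')
"
```

```text
[0.5357 0.2131 0.1536] [ 0.20729884  0.58233871 -2.32701526] [ 0.003 -0.016 -0.026  0.001 -0.001  0.002]
```

View pics/c30.png

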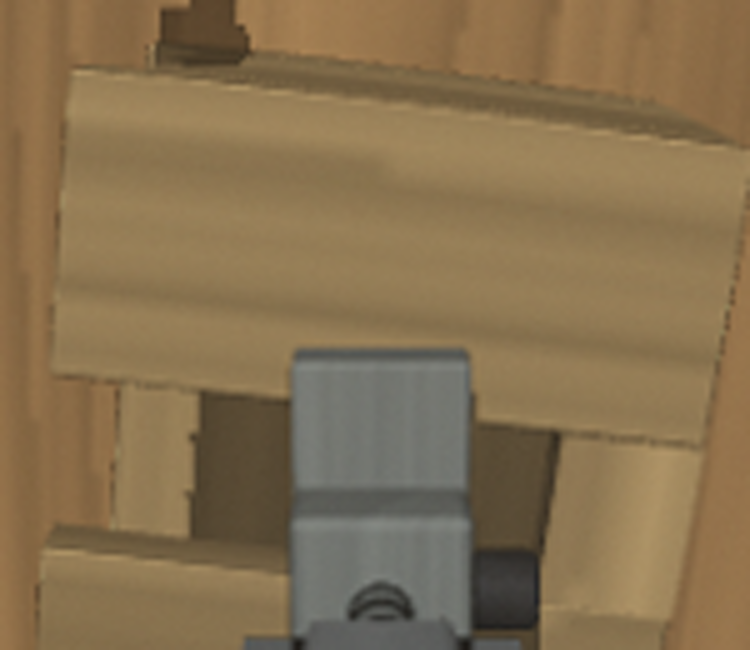

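View pics/c31.png

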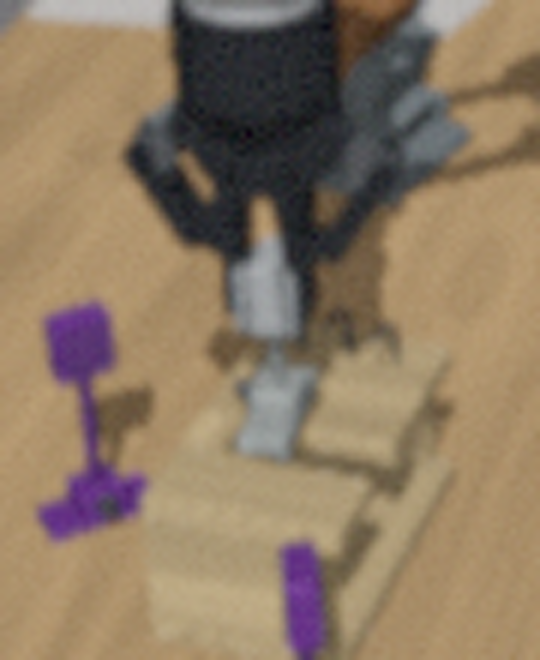

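Emit:
{"method": "apply_moves", "body": {
  "plan": [
    [[0.001,0,0.001,0,0,0,1],[0.001,0,0.002,0,0,0,1],[0.001,0,0.003,0,0,0,1],[0.001,0,0.004,0,0,0,1],[0.001,0,0.005,0,0,0,1],[0.001,0,0.0055,0,0,0,1],[0.001,0,0.0055,0,0,0,1],[0.001,0,0.0055,0,0,0,1]]
  ]
}}

```text
time: 18.73
tool_pos: [0.5352, 0.2144, 0.1475]
tcp_rot: [-2.142, -2.298, 0.001]
wrist_force: [-1.0, -1.2, -2.4]
width: 0.176
```

Emit:
{"method": "apply_moves", "body": {
  "plan": [
    [[0,0,0.0005,0,0,0,1],[0,0,0.001,0,0,0,1],[0,0,0.001,0,0,0,1],[0,0,0.001,0,0,0,1],[0,0,0.001,0,0,0,1],[0,0,0.001,0,0,0,1],[0,0,0.001,0,0,0,1],[0,0,0.001,0,0,0,1]]
  ]
}}

```text
time: 19.4
tool_pos: [0.5353, 0.2144, 0.1467]
tcp_rot: [-2.143, -2.298, 0.0]
wrist_force: [0.1, 0.5, -1.7]
width: 0.179
```

```bash
python3 -c "
from h import *
T=tcp();s=readout.read_state()
im=read_camera('wrist'); crop(im,180,110,150,130,5,'c32.png')
print(T.round(4)[:3,3],s['wrist_force'],s['joint_vel'].round(3))
sd=read_camera('side'); crop(sd,200,210,60,50,10,'c33.png')
"
```

```text
[0.5353 0.2144 0.1467] [ 0.07557521  0.5326401  -1.67323635] [ 0.001  0.    -0.001  0.003 -0.001  0.   ]
```

View pics/c33.png

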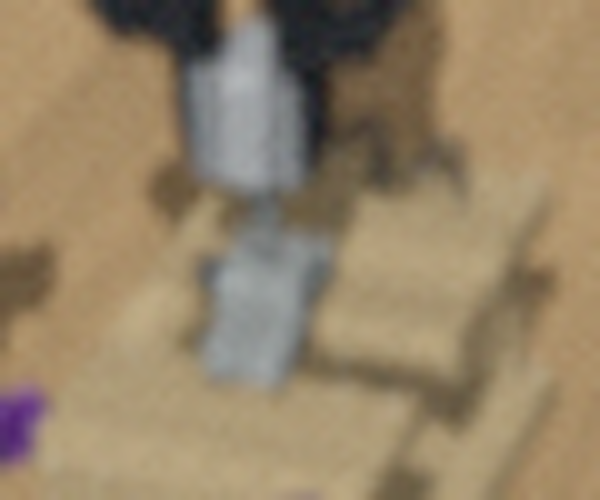

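View pics/c32.png

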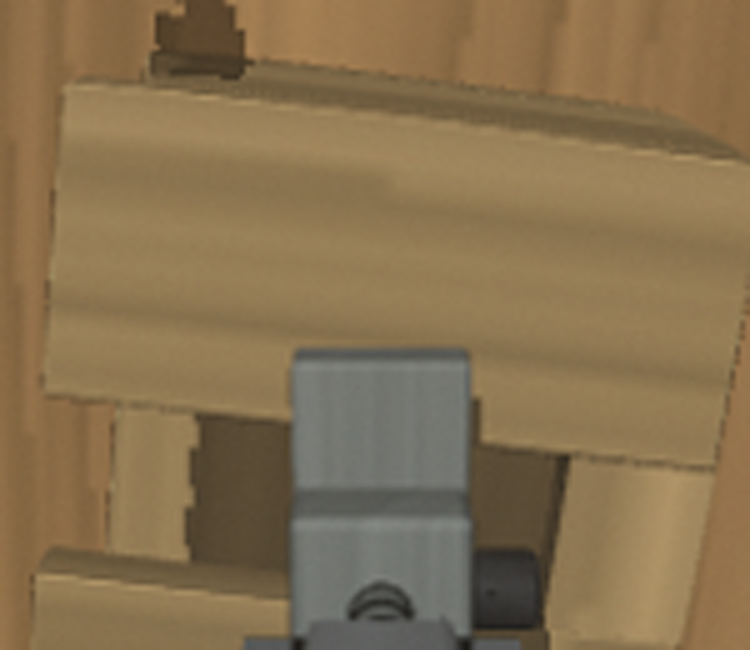

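Emit:
{"method": "apply_moves", "body": {
  "plan": [
    [[0,0,0.0005,0,0,0,1],[0,0,0.001,0,0,0,1],[0,0,0.001,0,0,0,1],[0,0,0.001,0,0,0,1],[0,0,0.001,0,0,0,1],[0,0,0.001,0,0,0,1],[0,0,0.001,0,0,0,1],[0,0,0.001,0,0,0,1]]
  ]
}}

```text
time: 20.17
tool_pos: [0.5352, 0.2144, 0.1457]
tcp_rot: [-2.142, -2.298, 0.0]
wrist_force: [0.6, 0.2, -1.8]
width: 0.179
```

Emit:
{"method": "apply_moves", "body": {
  "plan": [
    [[0,0,0.0005,0,0,0,1],[0,0,0.0005,0,0,0,1],[0,0,0.0005,0,0,0,1],[0,0,0.0005,0,0,0,1],[0,0,0.0005,0,0,0,1],[0,0,0.0005,0,0,0,1],[0,0,0.0005,0,0,0,1],[0,0,0.0005,0,0,0,1]]
  ]
}}

```text
time: 20.83
tool_pos: [0.5352, 0.2144, 0.1452]
tcp_rot: [-2.143, -2.298, 0.0]
wrist_force: [0.6, -0.7, -1.8]
width: 0.178
```

Emit:
{"method": "apply_moves", "body": {
  "plan": [
    [[0,0,0.0005,0,0,0,1],[0,0,0.0005,0,0,0,1],[0,0,0.0005,0,0,0,1],[0,0,0.0005,0,0,0,1],[0,0,0.0005,0,0,0,1],[0,0,0.0005,0,0,0,1],[0,0,0.0005,0,0,0,1],[0,0,0.0005,0,0,0,1]]
  ]
}}

```text
time: 21.5
tool_pos: [0.5352, 0.2144, 0.1447]
tcp_rot: [-2.143, -2.298, 0.0]
wrist_force: [0.3, 0.5, -2.3]
width: 0.177
```

```bash
python3 -c "
from h import *
T=tcp();s=readout.read_state()
im=read_camera('wrist'); crop(im,180,110,150,130,5,'c34.png')
print(T.round(4)[:3,3],s['wrist_force'],s['torque'])
"
```

```text
[0.5352 0.2144 0.1447] [ 0.34420212  0.51268781 -2.31209865] [0.07534791 0.04086155 0.0221151 ]
```

View pics/c34.png

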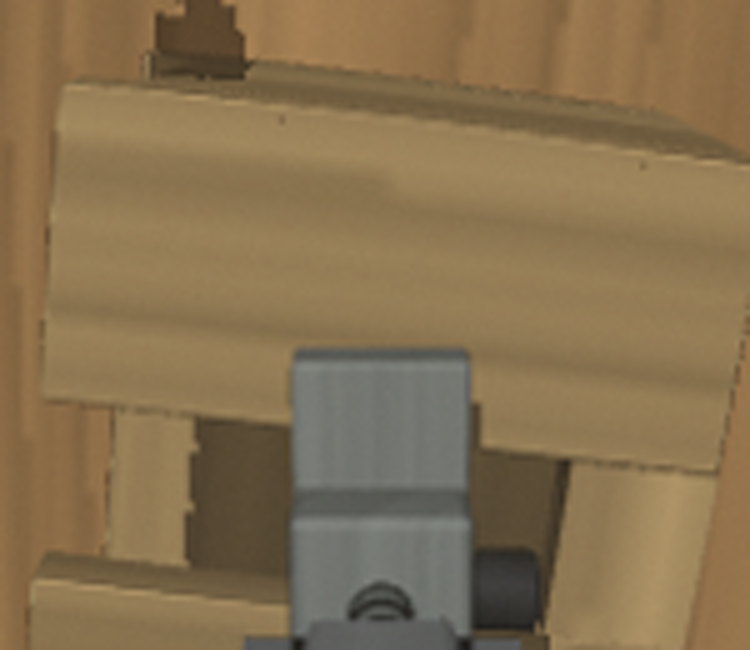

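Not in contact yet (force still -2 N, foot end edge unchanged at crop row 350). I'll continue in 0.5 mm steps.

Emit:
{"method": "apply_moves", "body": {
  "plan": [
    [[0,0,0.0005,0,0,0,1],[0,0,0.0005,0,0,0,1],[0,0,0.0005,0,0,0,1],[0,0,0.0005,0,0,0,1],[0,0,0.0005,0,0,0,1],[0,0,0.0005,0,0,0,1],[0,0,0.0005,0,0,0,1],[0,0,0.0005,0,0,0,1]]
  ]
}}

```text
time: 22.22
tool_pos: [0.5353, 0.2144, 0.1442]
tcp_rot: [-2.143, -2.298, 0.0]
wrist_force: [-0.9, 0.0, -1.8]
width: 0.179
```

Emit:
{"method": "apply_moves", "body": {
  "plan": [
    [[0,0,0.0005,0,0,0,1],[0,0,0.0005,0,0,0,1],[0,0,0.0005,0,0,0,1],[0,0,0.0005,0,0,0,1],[0,0,0.0005,0,0,0,1],[0,0,0.0005,0,0,0,1],[0,0,0.0005,0,0,0,1],[0,0,0.0005,0,0,0,1]]
  ]
}}

```text
time: 22.88
tool_pos: [0.5353, 0.2144, 0.1437]
tcp_rot: [-2.143, -2.298, 0.0]
wrist_force: [0.1, -0.5, -2.4]
width: 0.178
```

Emit:
{"method": "apply_moves", "body": {
  "plan": [
    [[0,0,0.0005,0,0,0,1],[0,0,0.0005,0,0,0,1],[0,0,0.0005,0,0,0,1],[0,0,0.0005,0,0,0,1],[0,0,0.0005,0,0,0,1],[0,0,0.0005,0,0,0,1],[0,0,0.0005,0,0,0,1],[0,0,0.0005,0,0,0,1]]
  ]
}}

```text
time: 23.55
tool_pos: [0.5352, 0.2144, 0.1432]
tcp_rot: [-2.143, -2.298, 0.0]
wrist_force: [-0.3, -0.2, -1.6]
width: 0.175
```

Emit:
{"method": "apply_moves", "body": {
  "plan": [
    [[0,0,0.0005,0,0,0,1],[0,0,0.0005,0,0,0,1],[0,0,0.0005,0,0,0,1],[0,0,0.0005,0,0,0,1],[0,0,0.0005,0,0,0,1],[0,0,0.0005,0,0,0,1],[0,0,0.0005,0,0,0,1],[0,0,0.0005,0,0,0,1]]
  ]
}}

```text
time: 24.22
tool_pos: [0.5353, 0.2144, 0.1427]
tcp_rot: [-2.143, -2.298, 0.0]
wrist_force: [-0.6, -0.4, -2.3]
width: 0.18
```

Emit:
{"method": "apply_moves", "body": {
  "plan": [
    [[0,0,0.0005,0,0,0,1],[0,0,0.0005,0,0,0,1],[0,0,0.0005,0,0,0,1],[0,0,0.0005,0,0,0,1],[0,0,0.0005,0,0,0,1],[0,0,0.0005,0,0,0,1],[0,0,0.0005,0,0,0,1],[0,0,0.0005,0,0,0,1]]
  ]
}}

```text
time: 24.88
tool_pos: [0.5352, 0.2144, 0.1422]
tcp_rot: [-2.142, -2.298, 0.0]
wrist_force: [-0.3, 0.4, -2.2]
width: 0.179
```

```bash
python3 -c "
from h import *
T=tcp();s=readout.read_state()
im=read_camera('wrist'); crop(im,180,110,150,130,5,'c35.png')
print(T.round(4)[:3,3],s['wrist_force'],s['torque'])
"
```

```text
[0.5352 0.2144 0.1422] [-0.33137335  0.38640633 -2.21650017] [-0.03520327  0.00071002 -0.06656839]
```

View pics/c35.png

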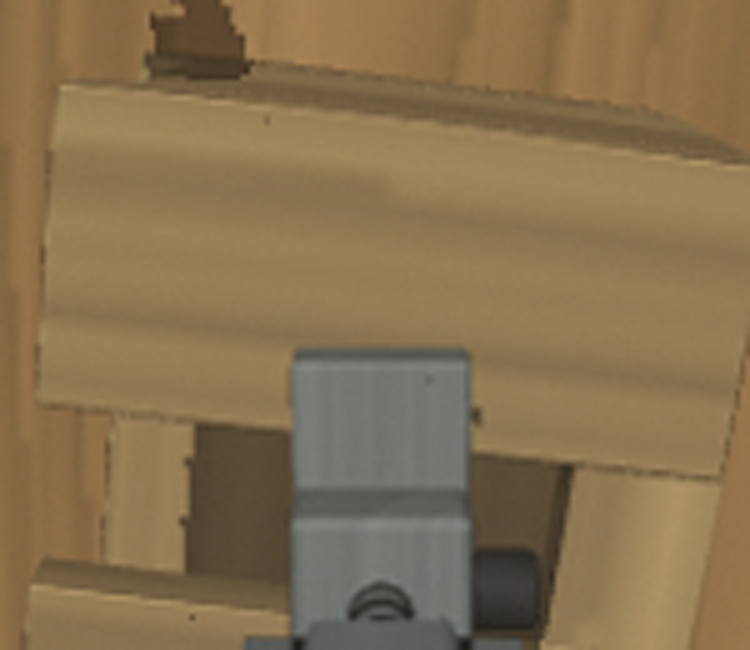

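Emit:
{"method": "apply_moves", "body": {
  "plan": [
    [[0,0,0.0005,0,0,0,1],[0,0,0.0005,0,0,0,1],[0,0,0.0005,0,0,0,1],[0,0,0.0005,0,0,0,1],[0,0,0.0005,0,0,0,1],[0,0,0.0005,0,0,0,1],[0,0,0.0005,0,0,0,1],[0,0,0.0005,0,0,0,1]]
  ]
}}

```text
time: 25.6
tool_pos: [0.5353, 0.2144, 0.1417]
tcp_rot: [-2.142, -2.298, 0.0]
wrist_force: [-0.3, 0.6, -2.9]
width: 0.179
```

Emit:
{"method": "apply_moves", "body": {
  "plan": [
    [[0,0,0.0005,0,0,0,1],[0,0,0.0005,0,0,0,1],[0,0,0.0005,0,0,0,1],[0,0,0.0005,0,0,0,1],[0,0,0.0005,0,0,0,1],[0,0,0.0005,0,0,0,1],[0,0,0.0005,0,0,0,1],[0,0,0.0005,0,0,0,1]]
  ]
}}

```text
time: 26.27
tool_pos: [0.5354, 0.2144, 0.1413]
tcp_rot: [2.142, 2.298, 0.0]
wrist_force: [-0.4, -0.8, 0.5]
width: 0.179
```

```bash
python3 -c "
from h import *
T=tcp();s=readout.read_state()
im=read_camera('wrist'); crop(im,180,110,150,130,5,'c36.png')
print(T.round(4)[:3,3],s['wrist_force'],s['torque'])
"
```

```text
[0.5354 0.2144 0.1413] [-0.38255698 -0.84348014  0.54063894] [-0.03518973  0.05832859 -0.01952026]
```

View pics/c36.png

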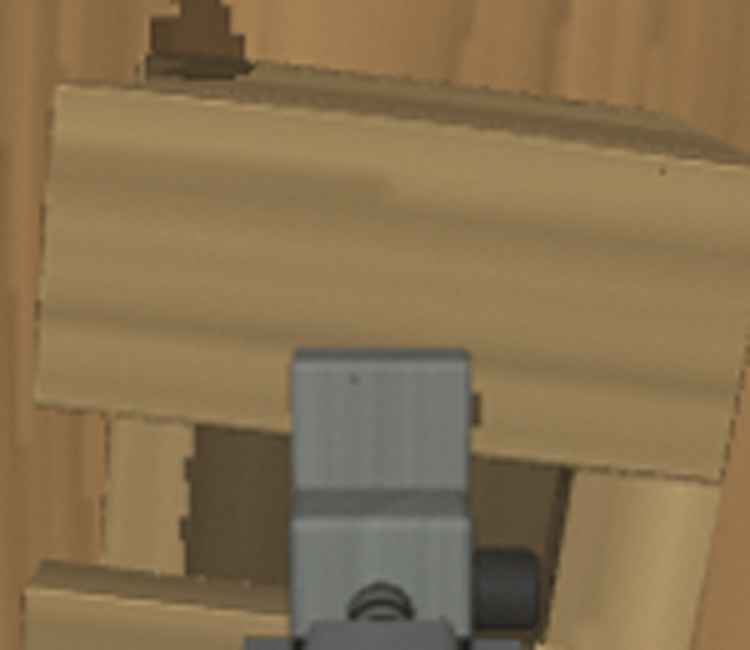

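Emit:
{"method": "apply_moves", "body": {
  "plan": [
    [[0,0,0,0,0,0,0],[0,0,0,0,0,0,0],[0,0,0,0,0,0,0],[0,0,0,0,0,0,0],[0,0,0,0,0,0,0],[0,0,0,0,0,0,0],[0,0,0,0,0,0,0],[0,0,0,0,0,0,0]]
  ]
}}

```text
time: 26.98
tool_pos: [0.5352, 0.2144, 0.1412]
tcp_rot: [-2.142, -2.298, 0.0]
wrist_force: [0.5, -0.3, -0.7]
width: 0.5
```

```bash
python3 -c "
from h import *
T=tcp();s=readout.read_state()
im=read_camera('wrist'); cv2.imwrite('pics/w37.png',im[:,:,::-1]);crop(im,180,110,150,170,4,'c37.png')
print(T.round(4)[:3,3],s['wrist_force'],s['width'])
"
```

```text
[0.5352 0.2144 0.1412] [ 0.51105054 -0.30310554 -0.66916269] 0.4999700658458993
```

View pics/c37.png

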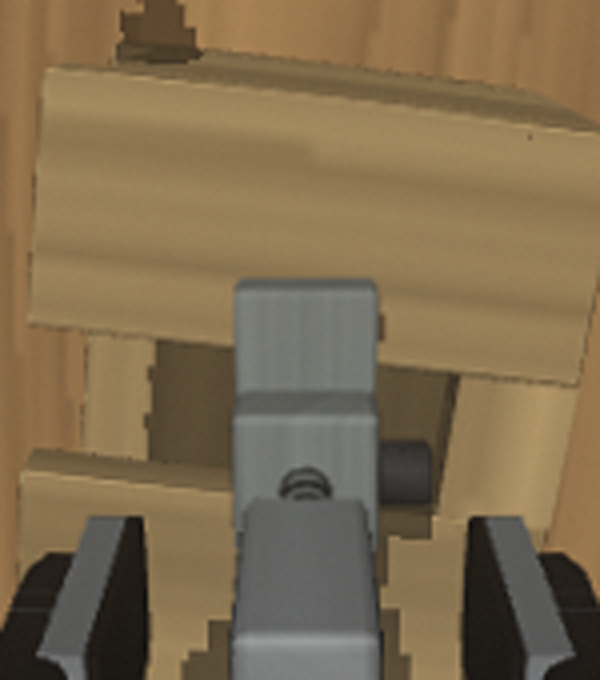

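Released. The gauge stands upright and unmoved (foot end still at row 110+280/4 = 180). I'll withdraw straight up, then step away.

Emit:
{"method": "apply_moves", "body": {
  "plan": [
    [[0,0,-0.01,0,0,0,0],[0,0,-0.025,0,0,0,0],[0,0,-0.045,0,0,0,0],[0,0,-0.07,0,0,0,0],[0,0,-0.1,0,0,0,0],[0,0,-0.13,0,0,0,0],[0,0,-0.13,0,0,0,0],[0,0,-0.13,0,0,0,0]]
  ]
}}

```text
time: 27.7
tool_pos: [0.537, 0.215, 0.2752]
tcp_rot: [2.14, 2.295, 0.009]
wrist_force: [0.6, -0.9, -0.2]
width: 0.502
```

```bash
python3 -c "
from h import *
T=tcp();np.save('Tw38.npy',T)
im=read_camera('wrist'); cv2.imwrite('pics/w38.png',im[:,:,::-1]);crop(im,190,100,130,140,5,'c38.png')
sd=read_camera('side'); crop(sd,180,170,90,110,6,'c39.png')
print(T.round(4)[:3,3])
"
```

```text
[0.537  0.215  0.2752]
```

View pics/c38.png

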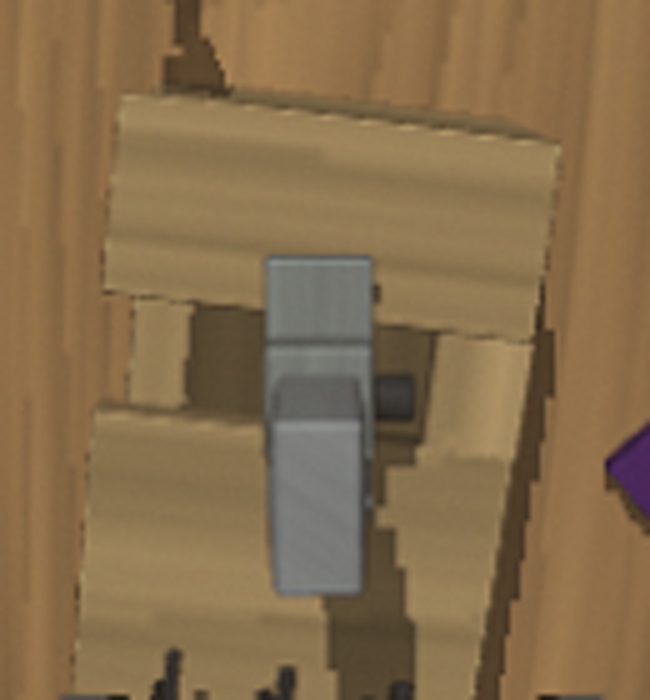

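View pics/c39.png

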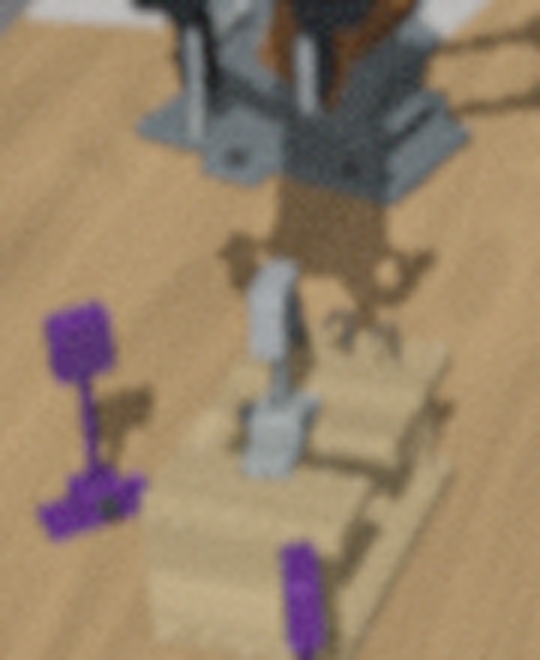

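```bash
python3 -c "
from h import *
T=np.load('Tw38.npy')
g=lambda c,z: onz('wrist',(c[0]+.5)/5-.5+190,(c[1]+.5)/5-.5+100,z,T)
U=[g((107,291),.085),g((530,340),.085)];L=[g((95,406),.085),g((262,421),.085)]
q=(g((265,256),.095)+g((372,256),.095))/2; y=np.array([-.07,.9976,0]); c=q-.03*y; print('foot',c)
yu=np.interp(c[0],[p[0] for p in U],[p[1] for p in U]); yl=np.polyval(np.polyfit([p[0] for p in L],[p[1] for p in L],1),c[0]); print('slot mid',(yu+yl)/2,yu-yl)
for z in (.176,.18,.184): print(z,np.linalg.norm(g((272,420),z)-g((362,420),z)),np.linalg.norm(g((317,420),z)-g((319,594),z)),(g((317,420),z)+g((319,594),z))/2)
print(readout.read_state()['joint_vel'].round(3))
print(bot.finish_job())
"
```

```text
foot [0.53612848 0.21358585 0.095     ]
slot mid 0.21539454644241307 0.026216584176847885
0.176 0.015113411517956662 0.03138869542942152 [0.53623455 0.21250736 0.176     ]
0.18 0.014862640928159119 0.030867875781491253 [0.53615475 0.21384088 0.18      ]
0.184 0.0146118703383618 0.03034705613356097 [0.53607495 0.21517441 0.184     ]
[ 0.001  0.019  0.028 -0.001 -0.002  0.   ]
the job is handed in; nothing more can be done
None
```

I took the steel gauge from its slot, measured the hole, put the gauge back upright in the slot and handed the job in. The purple look-alikes and the other things on the bench were left alone. The hand-in gives no verdict. It ended at about 28 s of the 51 s allowed.

**Measuring:** I stood the foot on the sloping face and pushed the rod down in small steps. It slid at about 5 N, then the force rose to about 21 N and the tool stopped advancing, which I took as the bottom. That is well under the 60 N limit.

**Putting back:** The foot looked the same distance down the rod while bottomed, after retraction, on landing in the rack and after release, so the reading appears unchanged. I let go as soon as the foot touched the rack, at about 3 N.

**Last checks:** The gauge stands upright across the slot with the robot clear of it. Its foot is about 2 mm from the slot's middle.

**What did not agree:** I never read the depth directly. From how far the rod moved I put it at about 30 to 33 mm. The arm's position while pushing gave about 30 to 32 mm, and its height at release gave about 33 mm. I put the gap down to about 2 mm of error in locating the face, or the grip slipping slightly in the pads, and didn't check further. The wrist and top cameras also differed by 3 to 5 mm, so I lined up the gauge and the hole within single wrist pictures.

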